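# Assemble the filter stack and clamp it

### The arm

A 7-joint arm with a two-finger parallel gripper is mounted at the origin on the work surface. World frame = base frame: x ahead of the robot, y to its left, z up, the work surface at z = 0. Lengths are in m, angles in rad, forces in N, time in s.
With the tool pointing down it reaches from about 0.4 to 0.9 m from the base axis. Payload 5.6 kg.
Tool frame: the origin (TCP) lies midway between the tips of the shut fingers; the grasp point (between the pads) lies 19 mm behind it; y points along the fingers, x is the direction in which the jaws open and shut, and the axes are right-handed (so a half turn about y gives the same grasp; the last joint's range is limited). The gripper opens to 92 mm and grips with 3 to 60 N. Pads are 20 mm wide; open, the fingers measure 128 mm over their backs; the gripper's body (75 mm by 189 mm) begins 69 mm behind the grasp point.
Start: joints at [-0.043, 0.468, -0.012, 1.603, 0.006, 1.071, -0.056], TCP at [0.65, -0, 0.185] pointing down, gripper open.
Joint ranges: [-2.53, 2.53], [-0.31, 2.02], [-1.57, 1.55], [0.28, 2.44], [-1.29, 4.43], [0.15, 1.84], [-2.92, 2.92]. Speed limits (rad/s): [2.57, 2.57, 3.14, 3.14, 3.14, 3.14, 3.14].

### API

Orientations are given as a unit quaternion [x, y, z, w].
In Python, from rig import telemetry, vision, robot gives the robot as it stands.
- The arm moves only by the tool arm_command, never from a script. Its argument "motion" is text: rows parted by semicolons, each of 4 numbers parted by spaces: the shift along the world's x, y, z in m, then the turn about the world's z in degrees. A call has 1 to 20 rows; each row shifts and turns the commanded pose from where the row before left it; what a row does not reach is not made up. A row lasts 1/10 s, in which the tool goes at most 50 mm and 8.59 degrees, less where a joint would pass 70% of its speed; a pose out of reach is approached as far as the arm can. A call with a gripper value outside its range is refused whole. "hand" is the finger opening in m, from 0 to 0.0919, set as the call begins (left out, the last holds). The fingers move at their own pace and stop on an object; the grip force is fixed at half the most. Time passes only in rows, so rows that do not move let the fingers close. It gives the time, the measured TCP pose, the force and the opening at its end, in the units of the state.
- telemetry.sense(): the state, without advancing time (a new reading comes with each control period).
- vision.camera(name): name is "scene" or "side" or "wrist"; returns a dict with "color" (420x560x3 uint8, blue, green, red), "camera_matrix" (3x3 intrinsics, pixels), "position" and "attitude" of the camera in the world. Camera axes: x right, y down, z forward; pixel columns grow to the right and rows downward; lengths in m; the calibration is good to about 2 mm. A picture is of the moment at which its call begins. There is no depth.
- robot.sign_off(): hands the job in, once; it reports no verdict.
Trained networks look in the newest picture that a camera, given by its name, has taken for a name from the list of things; names that differ only in an ending like _2 or _b are one class to them, and where a whole thing is asked for, a point or a joint stands for the part that bears it (a point fixed in the world has none). Each returns a list of dicts, best first, with "confidence" (0 to 1); they miss things now and then, are a little off and sometimes report something else, mostly with a low value. They report only what shows in the picture. A call takes as long as a camera call. They do not tell look-alikes from the thing itself.
- vision.search_frame(name, camera): "centre" ([row, column] in pixels, amid what is visible of it).
- vision.outline_of(name, camera): "pixels" (420x560 bool, what is visible of it) and "centre" ([row, column] in pixels, amid what is visible of it).
The state is a dict: "clock": time; "q": joint angles; "dq": joint speeds; "joint_efforts": joint torques, N m; "tool_pos": TCP position; "tool_rot": TCP orientation; "contact_force": force on the tool from outside, world axes, zero at the start; "torque": the same for the moment, N m; "width": finger opening in m.
Only numpy, scipy, OpenCV 4.12 (cv2) and the standard library are available. Lean on these libraries where they do the work, as an engineer would, in place of code of your own. Each camera call takes 0.05 s, during which the arm holds its last target.

### The job

Build up the filter stand: put the perforated steel support disc on the guide post first, then the blue spacer ring on it, then the black knobbed cap, each sitting flat and fully home, and last swing the hold-down bar with the yellow handle over until it lies on the cap. Do not use the spare orange ring, and leave it and the other lab ware where they are.

Things in the scene. Friction and masses are not known exactly. Their poses are not given: they have to be found in the camera images.
- stand: Filter stand, fixed, turned by up to 0.3 rad. Dark base plate 120 (x) by 190 (y) by 12 mm, from y = -130 to +60 mm. Origin on the work surface below the post axis, z up. A round pedestal 58 mm across carries an upright steel guide post; at y = -95 mm (to the right of the post, seen from the robot) a blue tower carries the hold-down bar, which swings in the stand's y-z plane
- seat (a point): centre of the seat, the top of the pedestal (58 mm across) at the foot of the post, 32 mm above the work surface
- post_tip (a point): top of the guide post, on its axis, 76 mm above the work surface; the post is 13 mm across, its last 8 mm coned
- bar_hinge (a point): on the hinge axis of the hold-down bar, at (0, -95, 103) mm in the stand's frame, between the two blue tower cheeks (40 mm over both along x, 26 mm along y, top at 116 mm); the axis is parallel to the stand's x
- bar (a joint): angle of the hold-down bar, rad: 0 = level, pointing to the stand's +y, as when lying on the cap of a full stack; grows as raised; 1.57 upright; starts at 1.75 to 2.05, leaning away from the post. Some friction: steeper than about 50 degrees it stays where left and needs 1 to 3 N at the handle; lower it sinks by its weight (200 g). Without a cap it drops past level
- bar_handle (a point): middle of the yellow handle of the bar, 145 mm from the hinge axis along the bar; the handle is a round rod 22 mm across and 40 mm long (125 to 165 mm from the hinge) along the bar; the bar itself is 22 mm wide (along the stand's x) and 10 mm thick
- support_center (a point): centre (half-way up) of the filter support: steel disc with rings of small dark holes, 60 mm across, 14 mm thick, 17 mm bore through its centre, lies flat, 120 g
- spacer_center (a point): centre (half-way up) of the spacer: plain blue plastic ring, 60 mm across, 18 mm thick, 17 mm bore, lies flat, about 60 g
- cap_center (a point): centre (half-way up) of the clamp cap, black, 34 mm high, standing upright: below a flange 60 mm across and 16 mm high, above it a ribbed knob 38 mm across and 18 mm high to hold it by; a blind bore 17 mm across and 16 mm deep opens in its underside; about 150 g
- spare_center (a point): centre (half-way up) of the spare ring, orange plastic, else just like the blue spacer; not to be used
- jar: white plastic sample jar, 52 mm across, 75 mm high, bystander; origin under its centre
- wash: clear bottle with a blue cap, 66 mm across, 170 mm high, bystander; origin under its centre
- beaker: glass beaker, 80 mm across, 95 mm high, bystander; origin under its centre
- amber: amber bottle, 64 mm across, 110 mm high, bystander; origin under its centre
- spatula: flat spatula, 180 mm long, lying near the robot, bystander; origin under its centre, blade to its +x
Not all that is in view belongs to the job. What is meant by the part that bears support_center is not pink, and is the smaller of those in its own colour.

How it is judged:
On the way, in this order (a step that is already met when the one before it is completed fails the run):
1. the support disc sits flat on the seat (z of support_center in the frame of stand between 0.036 and 0.042 m and horizontal distance between support_center and seat below 0.004 m and angle between support_center's own z axis and vertical below 0.06 rad), for 0.2 s.
2. the blue spacer sits flat on the support disc (all of step 1 and z of spacer_center in the frame of stand between 0.052 and 0.058 m and horizontal distance between spacer_center and seat below 0.004 m and angle between spacer_center's own z axis and vertical below 0.06 rad), for 0.2 s.
3. the cap sits flat on the spacer (all of step 2 and z of cap_center in the frame of stand between 0.078 and 0.084 m and horizontal distance between cap_center and seat below 0.004 m and angle between cap_center's own z axis and vertical below 0.06 rad), for 0.2 s.
4. the hold-down bar lies level on the cap (all of step 3 and value of joint bar between -0.03 and 0.03 rad and velocity of joint bar between -0.05 and 0.05 rad/s), for 0.2 s.
At the end, for the whole second after the job is handed in: Support disc, spacer and cap lie in this order on the post, each within 3 mm of its seated height, within 4 mm of the post axis, tilted less than 0.06 rad and at rest; the hold-down bar is within 0.03 rad of level, lying on the cap (all of step 4 and linear speed of each of support, spacer, cap below 0.02 m/s); the robot touches nothing.
It fails at once if the spare orange ring is moved by more than 30 mm (distance of spare_center from where it was at the start of the episode above 0.03 m).
It fails at once if a bystander (jar, bottle, beaker, spatula) is moved by more than 30 mm (distance of any of jar, wash, beaker, amber, spatula from where it was at the start of the episode above 0.03 m).
It also fails if it takes over 72 s, if anything falls off the work surface, if the arm or the gripper's body presses on something with over 40 N, if the wrist force passes 120 N, or if a joint passes its speed limit or range.

## Working session

There is one attempt and no reset: what is moved stays moved. The work goes in short steps, Python scripts to look and compute and a tool call to move; the robot and the scene stay as the last step left them, time stands still between calls to the robot, and variables do not carry over. Pictures are saved under pics/ and viewed, and the job is handed in when it is done.

Besides the shell and the picture viewer there is one more tool, called in YAML: its name, and indented under it one key for each argument. arm_command: Moves the arm, as the interface text tells. Its arguments: {"type":"object","properties":{"motion":{"type":"string"},"hand":{"type":"number"}},"required":["motion"]}

```bash
ls; mkdir -p pics; cat > h.py <<'E'
import numpy as np, cv2
from rig import telemetry, vision, robot
from scipy.spatial.transform import Rotation as R
def ray(c,rc):
    K=np.array(c["camera_matrix"]);r,cc=rc
    d=np.linalg.inv(K)@np.array([cc,r,1.0])
    a=np.array(c["attitude"]); M=a if a.shape==(3,3) else R.from_quat(a).as_matrix()
    d=M@d; return np.array(c["position"]),d/np.linalg.norm(d)
def atz(c,rc,z):
    p,d=ray(c,rc); return p+d*(z-p[2])/d[2]
def tri(rs):
    A=np.zeros((3,3));b=np.zeros(3)
    for p,d in rs:
        P=np.eye(3)-np.outer(d,d);A+=P;b+=P@p
    x=np.linalg.solve(A,b); return x,[np.linalg.norm((np.eye(3)-np.outer(d,d))@(x-p)) for p,d in rs]
def proj(c,X):
    a=np.array(c["attitude"]); M=a if a.shape==(3,3) else R.from_quat(a).as_matrix()
    v=M.T@(np.array(X)-c["position"]); v=np.array(c["camera_matrix"])@v; return v[1]/v[2],v[0]/v[2]
E
python3 - <<'E'
from h import *
print(telemetry.sense())
import pickle
C={}
for n in ["scene","side","wrist"]:
    c=vision.camera(n);C[n]=c;cv2.imwrite(f"pics/{n}0.png",c["color"]);print(n,c["position"],c["attitude"],c["camera_matrix"])
    for t in ["stand","seat","post_tip","bar_hinge","bar_handle","support_center","spacer_center","cap_center","spare_center","jar","wash","beaker","amber","spatula"]:
        print(t,[(np.round(x["centre"]).tolist(),round(x["confidence"],2)) for x in vision.search_frame(t,n)])
pickle.dump(C,open("c0.pkl","wb"))
print(telemetry.sense()["clock"])
E
```

```text
pics
{'clock': 0.0, 'q': array([-0.04302534,  0.46833914, -0.0116231 ,  1.60360194,  0.00601286,
        1.07139679, -0.0563111 ]), 'dq': array([-0.00108698,  0.00072617, -0.00110533, -0.00135393, -0.0021131 ,
       -0.00185794, -0.00049427]), 'joint_efforts': array([-3.39112758e-04, -5.20573139e+01, -1.31628491e-02, -2.43752271e+01,
       -5.67366311e-02,  1.73054746e-02,  1.50106093e-04]), 'tool_pos': array([ 6.49379231e-01, -4.81364060e-05,  1.84374059e-01]), 'tool_rot': array([ 7.07150062e-01, -6.12286146e-04, -5.94209613e-04, -7.07062983e-01]), 'contact_force': array([-0.2029527 , -0.58269736, -0.48589998]), 'torque': array([-0.04818167,  0.01649796, -0.02478017]), 'width': 0.09188621657689273}
scene [ 1.16372756 -0.65476553  0.83564839] [ 0.84035141  0.3076811  -0.14693452 -0.42136931] [[497.43282071   0.         284.23480248]
 [  0.         497.43282071 206.63992174]
 [  0.           0.           1.        ]]
stand [([288.0, 179.0], 0.56)]
seat [([290.0, 177.0], 0.95), ([236.0, 372.0], 0.49), ([248.0, 128.0], 0.2), ([180.0, 383.0], 0.2)]
post_tip [([288.0, 178.0], 0.91)]
bar
[... 1498 characters left out ...]
755612]
 [  0.         291.24261163 207.5105361 ]
 [  0.           0.           1.        ]]
stand [([310.0, 188.0], 0.88)]
seat [([311.0, 186.0], 0.63)]
post_tip [([310.0, 187.0], 0.97)]
bar_hinge [([310.0, 189.0], 0.74), ([5.0, 222.0], 0.69)]
bar_handle [([399.0, 149.0], 0.7)]
support_center [([240.0, 65.0], 0.61), ([221.0, 255.0], 0.59)]
spacer_center [([8.0, 102.0], 0.68)]
cap_center [([140.0, 107.0], 0.76), ([311.0, 187.0], 0.56)]
spare_center [([5.0, 222.0], 0.68)]
jar [([124.0, 388.0], 0.7), ([119.0, 224.0], 0.25)]
wash [([234.0, 370.0], 0.6), ([312.0, 186.0], 0.46), ([287.0, 44.0], 0.28)]
beaker [([7.0, 103.0], 0.73)]
amber [([16.0, 364.0], 0.92)]
spatula [([290.0, 41.0], 0.59)]
2.25
```

View pictures.

View pics/scene0.png

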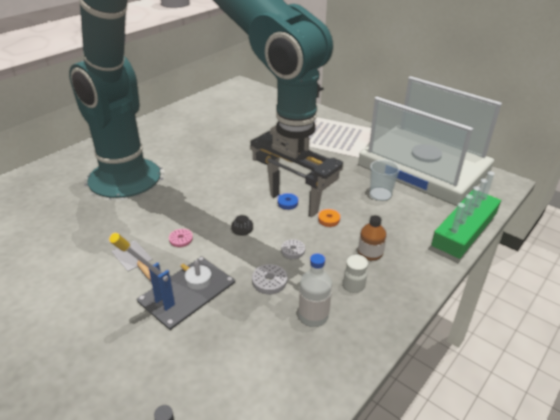

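View pics/side0.png

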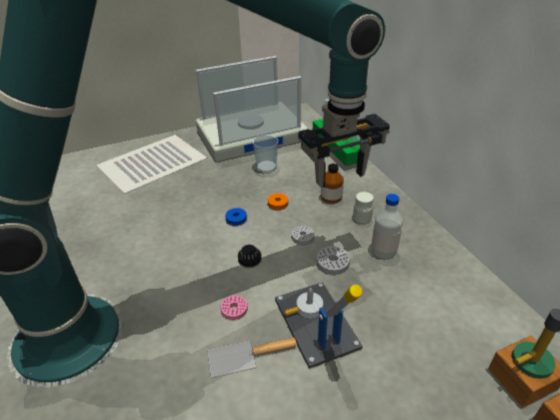

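View pics/wrist0.png

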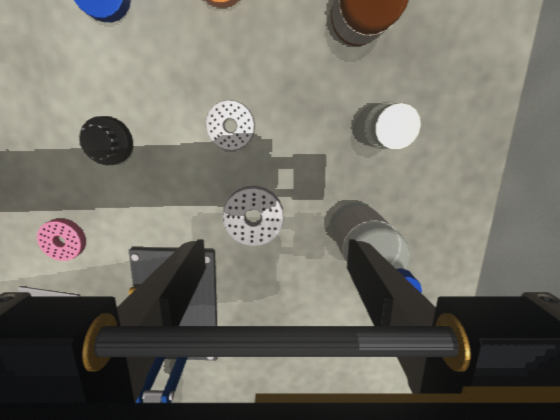

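```bash
cat > o.py <<'E'
from h import *
import pickle
C=pickle.load(open("c0.pkl","rb"))
s=C["scene"]["color"][225:335,100:240];cv2.imwrite("pics/s1.png",cv2.resize(s,None,fx=5,fy=5,interpolation=cv2.INTER_CUBIC))
s=C["side"]["color"][270:380,200:380];cv2.imwrite("pics/s2.png",cv2.resize(s,None,fx=4.4,fy=4.4,interpolation=cv2.INTER_CUBIC))
for t,z in [("support_center",.014),("spacer_center",.018),("cap_center",.034)]:
    for n in ["scene","side","wrist"]:
        for o in vision.outline_of(t,n):
            m=o["pixels"].astype(np.uint8); 
            cs,_=cv2.findContours(m,cv2.RETR_EXTERNAL,cv2.CHAIN_APPROX_NONE)
            k=max(cs,key=cv2.contourArea)[:,0]
            # project contour at mid height
            P=np.array([atz(C[n],(r,c),z/2)[:2] for c,r in k])
            (cx,cy),(w,h),a=cv2.minAreaRect(P.astype(np.float32))
            print(t,n,np.round(o["centre"]),round(o["confidence"],2),"world",np.round([cx,cy,w,h],4))
E
python3 o.py
```

```text
support_center scene [249. 292.] 0.96 world [0.5917 0.0786 0.0578 0.0672]
support_center scene [278. 269.] 0.95 world [ 0.6165 -0.0387  0.0793  0.094 ]
support_center scene [236. 182.] 0.7 world [ 0.3521 -0.0769  0.0569  0.0703]
support_center scene [273. 357.] 0.62 world [0.7585 0.1078 0.0519 0.1245]
support_center side [258. 336.] 0.98 world [ 0.6221 -0.0415  0.0944  0.0796]
support_center side [308. 238.] 0.78 world [ 0.3509 -0.0781  0.0692  0.0583]
support_center side [234. 302.] 0.59 world [0.595  0.0734 0.0716 0.0569]
support_center side [216. 235.] 0.41 world [0.4605 0.221  0.0755 0.0533]
support_center wrist [125. 223.] 0.83 world [0.5911 0.0761 0.0593 0.0591]
support_center wrist [238.  60.] 0.64 world [ 0.346  -0.0784  0.0677  0.0585]
support_center wrist [210. 252.] 0.63 world [ 0.6169 -0.044   0.084   0.0815]
spacer_center scene [198. 288.] 0.74 world [0.459  0.2218 0.0566 0.0759]
spacer_center scene [226. 242.] 0.19 world [0.4324 0.0614 0.0603 0.0883]
spacer_center side [215. 234.] 0.88 world [0.4598 0.2185 0.076  0.0587]
spacer_center wrist [  8. 102.] 0.81 world [0.4561 0.2    0.0204 0.0625]
cap_center scene [226. 241.] 0.86 world [0.4428 0.0546 0.0547 0.0831]
cap_center side [256. 249.] 0.7 world [0.4361 0.05   0.0786 0.0574]
cap_center side [357. 237.] 0.24 world [ 0.3452 -0.2146  0.0642  0.1781]
cap_center wrist [138. 104.] 0.93 world [0.4382 0.0584 0.063  0.0606]
```

```bash
sleep 1
```

```text
(no output)
```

View pics/s1.png

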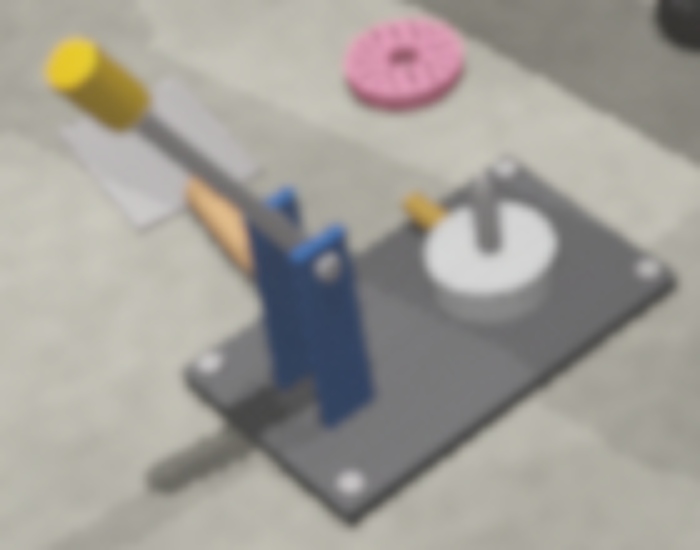

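View pics/s2.png

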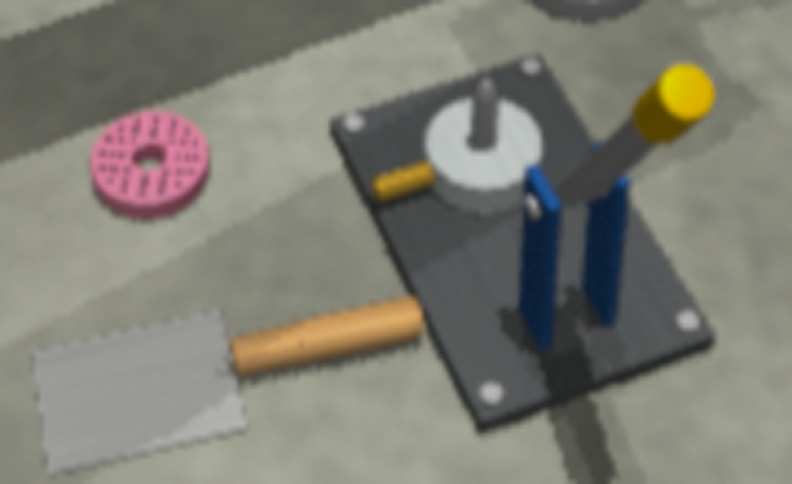

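```bash
cat > f.py <<'E'
from h import *
import pickle
from scipy.optimize import least_squares
C=pickle.load(open("c0.pkl","rb"))
S=lambda u,v:(225+v/5-.4,100+u/5-.4)
T=lambda u,v:(270+v/4.4-.4,200+u/4.4-.4)
# order: (-x,+y),( +x,+y),(+x,-y),(-x,-y)
sc=[S(506,168),S(648,268),S(350,482),S(210,362)]
sd=[T(354,122),T(531,66),T(687,320),T(491,392)]
for a,b in zip(sc,sd): print(np.round(tri([ray(C["scene"],a),ray(C["side"],b)])[0],4),tri([ray(C["scene"],a),ray(C["side"],b)])[1][0])
tip=(S(487,172),T(486,78)); seat=(S(491,248),T(484,153))
for a,b in (tip,seat): 
  t=tri([ray(C["scene"],a),ray(C["side"],b)]);print(np.round(t[0],4),t[1][0])
def pts(p):
    x,y,t,i=p; M=np.array([[np.cos(t),-np.sin(t)],[np.sin(t),np.cos(t)]])
    L=[(-.06+i,.06-i,.0125),(.06-i,.06-i,.0125),(.06-i,-.13+i,.0125),(-.06+i,-.13+i,.0125),(0,0,.076),(0,0,.032)]
    return [np.r_[M@np.array(l[:2])+[x,y],l[2]] for l in L]
def res(p):
    P=pts(p[:4]);r=[]
    for k,(X,a,b) in enumerate(zip(P,sc+[tip[0],seat[0]],sd+[tip[1],seat[1]])):
        r+=list(np.array(proj(C["scene"],X))-a+p[4:6])+list(np.array(proj(C["side"],X))-b+p[6:8])
    return np.r_[r,p[4:]*.5]
o=least_squares(res,[.5,-.12,0,.012,0,0,0,0]);print(np.round(o.x,4));print(np.round(o.fun[:24].reshape(-1,4),1))
# handle
t=tri([ray(C["scene"],S(100,88)),ray(C["side"],T(670,105))]);print(t)
E
python3 f.py
```

```text
[ 0.4531 -0.1013  0.0143] 0.00038486554201102896
[ 0.5528 -0.1052  0.0147] 0.0006353554986320354
[ 0.5465 -0.2746  0.0146] 0.00041813083730311536
[ 0.4469 -0.2707  0.0141] 0.0004899058330964536
[ 0.5024 -0.1508  0.076 ] 0.0009100869891866554
[ 0.5    -0.1536  0.0273] 0.002788639595691911
[ 0.5013 -0.152  -0.0373  0.0101 -0.3735 -0.0796  0.4922  0.2656]
[[ 0.2  0.3  0.5  0.1]
 [ 0.3  0.3  0.5 -0. ]
 [ 0.3  0.3  0.5 -0.1]
 [ 0.1  0.2  0.4 -0. ]
 [ 0.1 -1.   0.7 -0.1]
 [-0.9 -0.  -2.8 -0. ]]
(array([ 0.4952392 , -0.31418354,  0.23034707]), [np.float64(7.365016866625262e-05), np.float64(7.365016866622807e-05)])
```

```bash
cat > cyl.py <<'E'
from h import *
from scipy.optimize import least_squares
TH=np.linspace(0,2*np.pi,72,endpoint=False)
def circ(x,y,r,z): return np.c_[x+r*np.cos(TH),y+r*np.sin(TH),np.full(72,z)]
def shape(kind,x,y,z0=0):
    L={"support":[(.03,0),(.03,.014)],"spacer":[(.03,0),(.03,.018)],"cap":[(.03,0),(.03,.016),(.019,.034)],"tip":[]}[kind]
    return np.vstack([circ(x,y,r,z0+z) for r,z in L])
def cen(P):
    h=cv2.convexHull(np.array(P,np.float32)); m=cv2.moments(h); return np.array([m["m10"]/m["m00"],m["m01"]/m["m00"]]),m["m00"]
def fit(c,mask,kind,x0,z0=0):
    m=mask.astype(np.uint8);cs,_=cv2.findContours(m,cv2.RETR_EXTERNAL,cv2.CHAIN_APPROX_NONE)
    k=max(cs,key=cv2.contourArea)[:,0]; tgt,A=cen(k)
    def f(p): 
        Q=[proj(c,X)[::-1] for X in shape(kind,p[0],p[1],z0)]; return cen(Q)[0]-tgt
    o=least_squares(f,x0); Q=[proj(c,X)[::-1] for X in shape(kind,*o.x,z0)]
    return o.x,A/cen(Q)[1],tgt[::-1]
E
cat > m.py <<'E'
from cyl import *
import pickle
C=pickle.load(open("c0.pkl","rb"))
G={"support":(.592,.077),"spacer":(.459,.22),"cap":(.437,.057)}
for t,g in G.items():
    rs=[]
    for n in C:
        for o in vision.outline_of(t+"_center",n):
            if np.linalg.norm(atz(C[n],o["centre"],.01)[:2]-g)<.03:
                x,a,tg=fit(C[n],o["pixels"],t,g); print(t,n,np.round(x,4),round(a,2));break
for t,n in [(t,n) for t in ("jar","wash","beaker","amber","spare_center","spatula") for n in ("scene","side")]:
    for o in vision.search_frame(t,n)[:1]: print(t,n,np.round(atz(C[n],o["centre"],{"jar":.037,"wash":.08,"beaker":.045,"amber":.05,"spare_center":.01,"spatula":.01}[t]),3),round(o["confidence"],2))
print(proj(C["wrist"],telemetry.sense()["tool_pos"]),telemetry.sense()["clock"])
E
python3 m.py
```

```text
support scene [0.5924 0.0779] 0.87
support side [0.5944 0.0732] 0.86
support wrist [0.5918 0.0761] 0.95
spacer scene [0.4585 0.2213] 0.86
spacer side [0.4596 0.2177] 0.92
spacer wrist [0.4583 0.2002] 0.28
cap scene [0.4386 0.0587] 0.84
cap side [0.4373 0.0553] 0.89
cap wrist [0.4341 0.0577] 0.93
jar scene [0.776 0.077 0.037] 0.55
jar side [0.776 0.078 0.037] 0.72
wash scene [ 0.763 -0.063  0.08 ] 0.84
wash side [ 0.752 -0.072  0.08 ] 0.89
beaker scene [0.636 0.446 0.045] 0.57
beaker side [0.629 0.436 0.045] 0.71
amber scene [0.746 0.202 0.05 ] 0.75
amber side [0.737 0.164 0.05 ] 0.84
spare_center scene [0.588 0.233 0.01 ] 0.72
spare_center side [0.59  0.219 0.01 ] 0.62
spatula scene [ 0.327 -0.195  0.01 ] 0.91
spatula side [ 0.313 -0.201  0.01 ] 0.91
(np.float64(236.78335827076103), np.float64(276.8326597747352)) 3.75
```

arm_command:
  motion: "-0.02 0.025 -0.02 0; -0.02 0.026 -0.03 0; -0.017 0.025 -0.03 0; 0 0 -0.02 0; 0 0 0 0;0 0 0 0"
  hand: 0.0919

```text
clock: 4.35
tool_pos: [0.5936, 0.0754, 0.0857]
tool_rot: [0.707, -0.0, 0.0, -0.707]
contact_force: [0.3, 0.4, -0.0]
width: 0.0921
```

```bash
cat > w.py <<'E'
import sys
from cyl import *
kind,tag=sys.argv[1],sys.argv[2]; z0=float(sys.argv[3]) if len(sys.argv)>3 else 0
s=telemetry.sense(); c=vision.camera("wrist");cv2.imwrite(f"pics/{tag}.png",c["color"])
print(np.round(s["tool_pos"],4),np.round(R.from_quat(s["tool_rot"]).as_matrix()[:,0],3),s["clock"],s["width"])
for o in vision.outline_of(kind+"_center","wrist"):
    x,a,tg=fit(c,o["pixels"],kind,s["tool_pos"][:2],z0); print(np.round(o["centre"]),round(o["confidence"],2),np.round(x,4),round(a,2),"d",np.round(x-s["tool_pos"][:2],4))
E
python3 w.py support w1
```

```text
[0.5936 0.0754 0.0857] [ 1.    -0.001  0.   ] 4.35 0.09206399664025765
[210. 273.] 0.91 [0.5921 0.0758] 0.95 d [-0.0015  0.0004]
[303. 299.] 0.57 [ 0.6181 -0.0364] 1.43 d [ 0.0244 -0.1118]
[ 60. 486.] 0.52 [0.7753 0.2054] 2.41 d [0.1816 0.13  ]
```

View pics/w1.png

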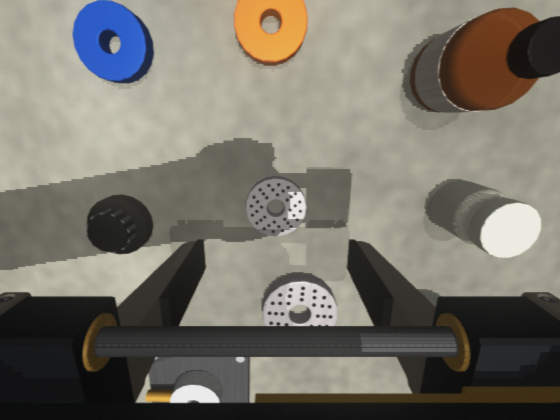

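arm_command:
  motion: "-0.001 0.0005 -0.04 0; 0 0 -0.03 0; 0 0 -0.011 0; 0 0 0 0; 0 0 0 0"

```text
clock: 4.95
tool_pos: [0.5935, 0.0764, 0.0058]
tool_rot: [-0.707, -0.001, -0.001, 0.707]
contact_force: [-0.6, 0.4, 0.0]
width: 0.0918
```

arm_command:
  motion: "0 0 0 0; 0 0 0 0; 0 0 0 0; 0 0 0 0; 0 0 0 0"
  hand: 0.05

```text
clock: 5.45
tool_pos: [0.5921, 0.0765, 0.0045]
tool_rot: [-0.707, -0.0, -0.0, 0.707]
contact_force: [0.0, -0.1, 0.1]
width: 0.0539
```

```bash
python3 w.py support w2
```

```text
[0.5921 0.0765 0.0045] [ 1. -0.  0.] 5.45 0.05390132476574994
[373. 307.] 0.68 [ 0.6178 -0.0509] 0.89 d [ 0.0257 -0.1274]
[229. 276.] 0.59 [0.5918 0.0756] 0.96 d [-0.0003 -0.0009]
[32. 52.] 0.17 [0.4582 0.2087] 0.58 d [-0.1339  0.1322]
```

View pics/w2.png

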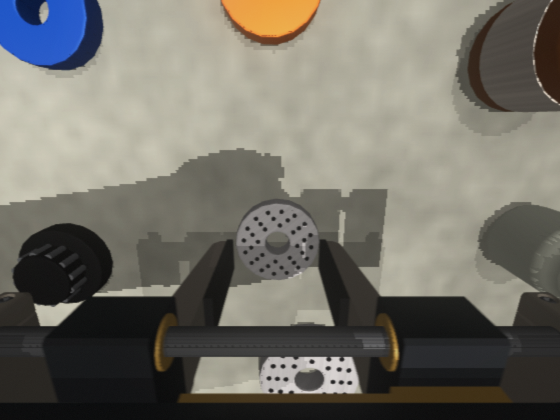

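arm_command:
  motion: "0 0 0 0; 0 0 0 0;0 0 0.02 0; 0 0 0.03 0; 0 0 0.04 0; 0 0 0 0"

```text
clock: 6.15
tool_pos: [0.5959, 0.0772, 0.0996]
tool_rot: [-0.707, -0.003, -0.003, 0.708]
contact_force: [0.0, 0.5, -0.1]
width: 0.0498
```

```bash
python3 w.py support w3 0.09
```

```text
[0.5959 0.0772 0.0996] [ 1.   -0.    0.01] 6.15 0.04983582932192953
[209. 274.] 0.85 [0.5925 0.102 ] 0.45 d [-0.0035  0.0249]
[298. 292.] 0.73 [0.6084 0.0214] 0.7 d [ 0.0124 -0.0558]
[371. 223.] 0.64 [ 0.549  -0.0562] 0.44 d [-0.047  -0.1333]
[318.  61.] 0.62 [0.4196 0.0073] 0.11 d [-0.1764 -0.0699]
```

View pics/w3.png

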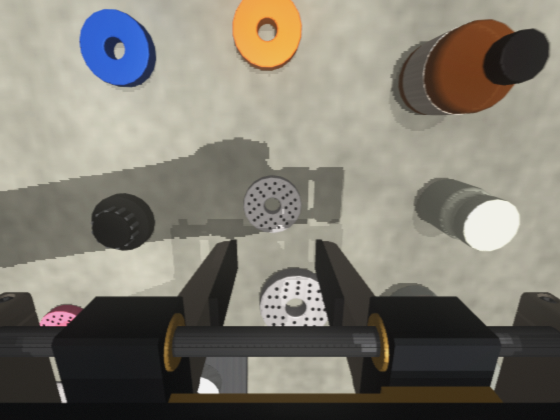

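```bash
python3 - <<'E'
from cyl import *
a=cv2.imread("pics/w2.png")[180:320,180:380];cv2.imwrite("pics/w2z.png",cv2.resize(a,None,fx=4,fy=4,interpolation=cv2.INTER_CUBIC))
c=vision.camera("wrist");s=telemetry.sense();T=s["tool_pos"]
print(T)
for d in [(.03,.01,0),(.03,-.01,0),(-.03,.01,0),(.027,.01,.019),(.025,.01,0),(-.025,.01,0)]: print(d,np.round(proj(c,T+np.array(d))))
for o in vision.outline_of("support_center","wrist")[:1]: print(fit(c,o["pixels"],"support",(.592,.077)))
for n in ("scene","side"):
  k=vision.camera(n);r,cc=map(int,proj(k,T));r=max(r,75);b=k["color"][r-75:r+75,cc-75:cc+75];print(n,r,cc,telemetry.sense()["clock"]);cv2.imwrite(f"pics/{n}3.png",cv2.resize(b,None,fx=4,fy=4,interpolation=cv2.INTER_CUBIC))
E
```

```text
[0.59156335 0.07634078 0.09392111]
(0.03, 0.01, 0) [224. 316.]
(0.03, -0.01, 0) [249. 315.]
(-0.03, 0.01, 0) [224. 235.]
(0.027, 0.01, 0.019) [233. 315.]
(0.025, 0.01, 0) [224. 309.]
(-0.025, 0.01, 0) [224. 242.]
(array([0.59189239, 0.07560584]), 0.9312505990213027, array([204.42820164, 275.75894648]))
scene 220 292 6.4
side 208 301 6.45
```

View pics/w2z.png

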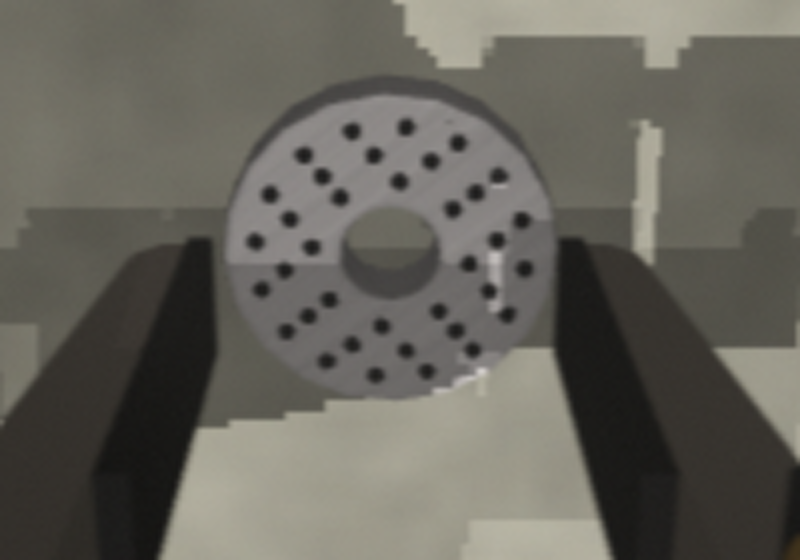

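View pics/scene3.png

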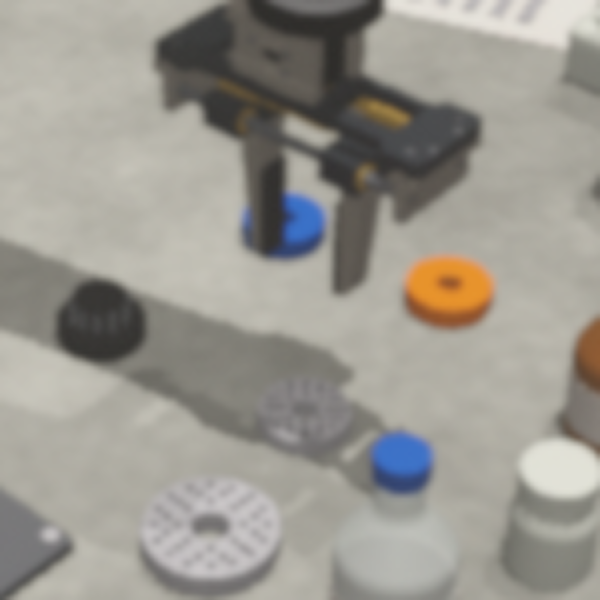

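View pics/side3.png

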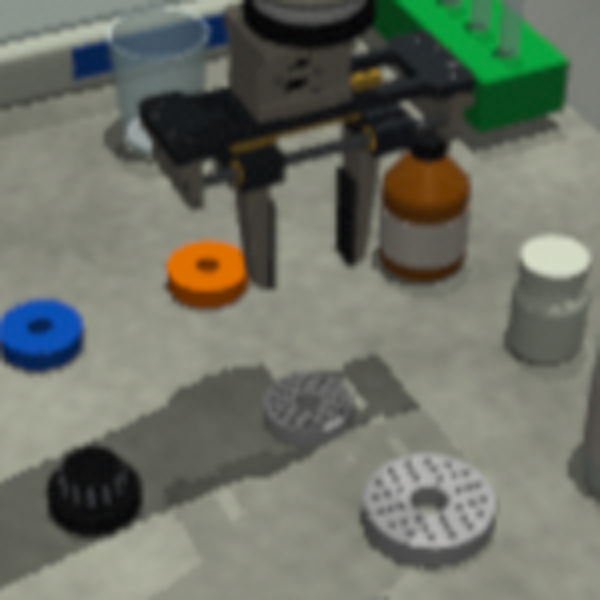

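```bash
python3 - <<'E'
from cyl import *
k=vision.camera("scene");d=vision.camera("side");T=telemetry.sense()["tool_pos"];print(T)
S=lambda u,v:(145+v/4-.4,217+u/4-.4)
D=lambda u,v:(133+v/4-.4,226+u/4-.4)
for a,b in [((268,252),(262,287)),((345,293),(352,262))]:
    print(tri([ray(k,S(*a)),ray(d,D(*b))]))
E
```

```text
[0.59117251 0.07634948 0.09303344]
(array([0.56224128, 0.07653641, 0.11868076]), [np.float64(0.0006230640361020136), np.float64(0.000623064036102021)])
(array([0.62279892, 0.07376534, 0.1204182 ]), [np.float64(0.0005925289830438075), np.float64(0.0005925289830437299)])
```

arm_command:
  motion: "0 0 0 0; 0 0 -0.04 0; 0 0 -0.04 0; 0 0 -0.008 0; 0 0 -0.005 0; 0 0 0 0"
  hand: 0.0919

```text
clock: 7.15
tool_pos: [0.5926, 0.0766, 0.0018]
tool_rot: [-0.707, -0.0, -0.0, 0.707]
contact_force: [0.4, 0.7, -0.2]
width: 0.0917
```

arm_command:
  motion: "0 0 -0.003 0; 0 0 -0.003 0; 0 0 0 0"

```text
clock: 7.45
tool_pos: [0.5924, 0.0765, -0.0041]
tool_rot: [-0.707, -0.0, -0.0, 0.707]
contact_force: [1.1, 0.6, 0.2]
width: 0.0916
```

```bash
python3 - <<'E'
from cyl import *
k=vision.camera("wrist");cv2.imwrite("pics/w4.png",k["color"])
for n in ("scene","side"):
  k=vision.camera(n);T=telemetry.sense()["tool_pos"];r,cc=map(int,proj(k,T));print(n,r,cc,T);b=k["color"][r-75:r+75,cc-75:cc+75];cv2.imwrite(f"pics/{n}4.png",cv2.resize(b,None,fx=4,fy=4,interpolation=cv2.INTER_CUBIC))
E
```

```text
scene 251 292 [ 0.59231321  0.07652454 -0.00419674]
side 237 301 [ 0.59228229  0.07652525 -0.00425984]
```

View pics/scene4.png

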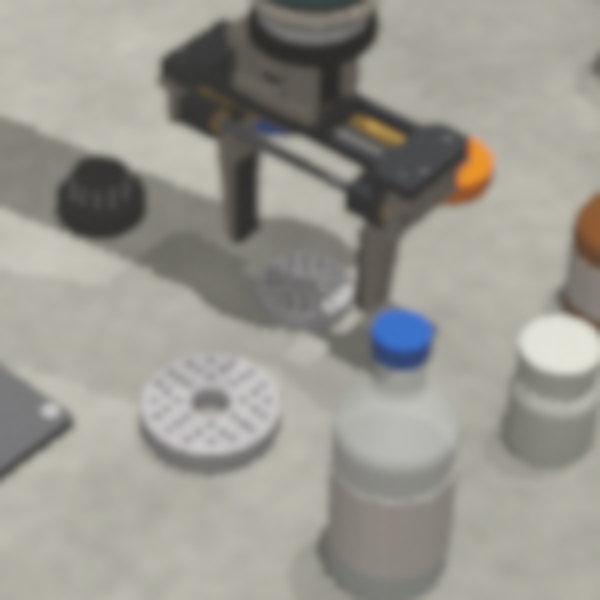

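View pics/w4.png

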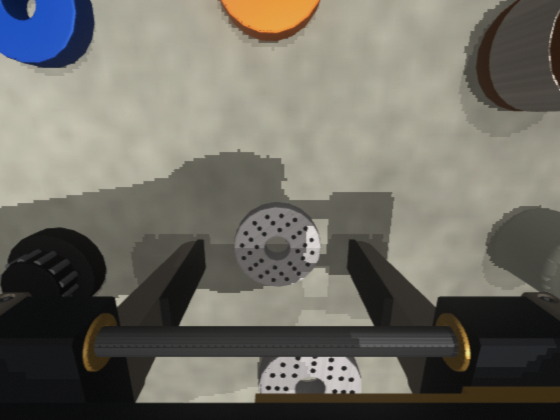

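arm_command:
  motion: "0 0 -0.005 0; 0 0 -0.004 0; 0 0 -0.003 0;0 0 0 0;0 0 0 0"

```text
clock: 8.1
tool_pos: [0.5919, 0.0764, -0.0169]
tool_rot: [0.707, -0.0, -0.0, -0.707]
contact_force: [0.2, 0.2, -0.8]
width: 0.0918
```

arm_command:
  motion: "0 0 -0.003 0; 0 0 -0.002 0; 0 0 0 0"

```text
clock: 8.4
tool_pos: [0.5917, 0.0764, -0.0221]
tool_rot: [0.707, -0.0, -0.0, -0.707]
contact_force: [0.1, 1.0, -0.5]
width: 0.0919
```

```bash
python3 - <<'E'
from cyl import *
for n in ("scene","side"):
  k=vision.camera(n);T=telemetry.sense()["tool_pos"];r,cc=map(int,proj(k,T));print(n,r,cc,T);b=k["color"][r-75:r+75,cc-75:cc+75];cv2.imwrite(f"pics/{n}5.png",cv2.resize(b,None,fx=4,fy=4,interpolation=cv2.INTER_CUBIC))
E
```

```text
scene 256 291 [ 0.59184852  0.07642103 -0.02190537]
side 242 301 [ 0.59193447  0.07647372 -0.02177955]
```

View pics/scene5.png

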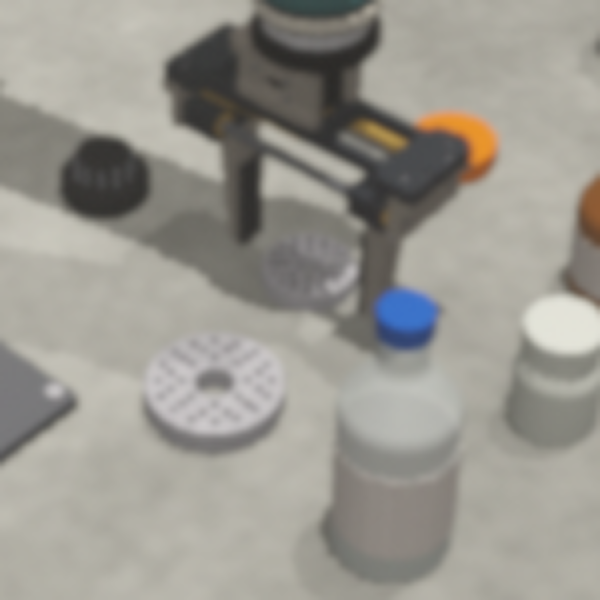

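View pics/side5.png

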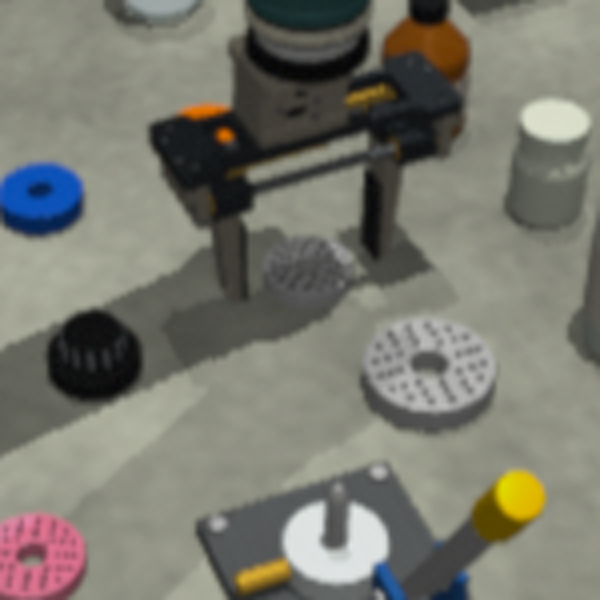

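arm_command:
  motion: "0 0 0 0; 0 0 0 0; 0 0 0 0; 0 0 0 0; 0 0 0 0; 0 0 0 0; 0 0 0 0"
  hand: 0.05

```text
clock: 9.2
tool_pos: [0.5922, 0.0765, -0.0216]
tool_rot: [-0.707, -0.0, -0.0, 0.707]
contact_force: [0.2, 1.2, 0.4]
width: 0.0591
```

arm_command:
  motion: "0 0 0.02 0; 0 0 0.04 0; -0.01 -0.03 0.035 0; -0.02 -0.035 0.015 0; 0 0 0 0; 0 0 0 0"

```text
clock: 9.8
tool_pos: [0.5618, 0.0106, 0.0887]
tool_rot: [0.707, -0.001, 0.001, -0.707]
contact_force: [0.2, 0.3, -0.1]
width: 0.0587
```

```bash
python3 w.py support w6 0.11
```

```text
[0.5618 0.0106 0.0887] [ 1.    -0.002  0.001] 9.8 0.05868379565417789
[280.  79.] 0.9 [ 0.4309 -0.0096] 0.31 d [-0.1309 -0.0202]
[245. 274.] 0.62 [0.5607 0.0095] 0.98 d [-0.0012 -0.0011]
[238. 346.] 0.61 [0.6041 0.0211] 0.24 d [0.0423 0.0105]
```

View pics/w6.png

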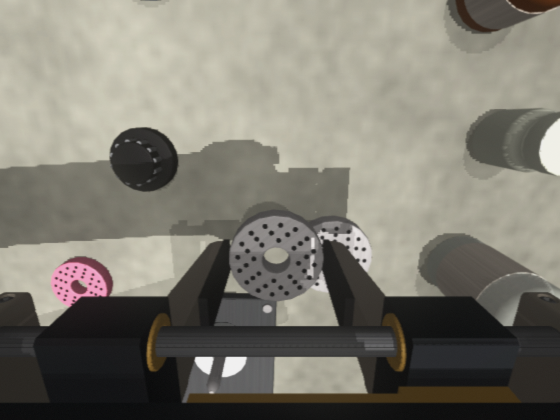

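arm_command:
  motion: "-0.015 -0.04 0 0; -0.015 -0.042 0 0; -0.015 -0.04 0 0; -0.0146 -0.0396 -0.01 0; 0 0 0 0; 0 0 0 0;0 0 0 0"

```text
clock: 10.6
tool_pos: [0.5032, -0.148, 0.0778]
tool_rot: [-0.707, -0.001, 0.001, 0.707]
contact_force: [-0.1, 0.8, -0.9]
width: 0.059
```

```bash
cat > hov.py <<'E'
import sys
from cyl import *
kind,tag,dz=sys.argv[1],sys.argv[2],float(sys.argv[3])
for n in ("scene","side","wrist"):
    k=vision.camera(n);T=telemetry.sense()["tool_pos"];z0=T[2]+dz
    r,cc=map(int,proj(k,[T[0],T[1],z0]));r0,c0=max(r-75,0),max(cc-75,0)
    b=k["color"][r0:r0+150,c0:c0+150];cv2.imwrite(f"pics/{tag}{n}.png",cv2.resize(b,None,fx=4,fy=4,interpolation=cv2.INTER_CUBIC)); print(n,"origin",r0,c0,np.round(T,4))
    for o in vision.outline_of(kind+"_center",n):
        if np.linalg.norm(o["centre"]-np.array([r,cc]))<25:
            x,a,tg=fit(k,o["pixels"],kind,T[:2],z0); print(n,round(o["confidence"],2),np.round(x,4),round(a,2))
print(telemetry.sense()["clock"])
E
python3 hov.py support h1 .0216
```

```text
scene origin 175 122 [ 0.5033 -0.1479  0.078 ]
scene 0.66 [ 0.4992 -0.1526] 0.65
side origin 203 234 [ 0.5032 -0.1483  0.0782]
side 0.79 [ 0.5063 -0.1512] 0.89
wrist origin 174 201 [ 0.5029 -0.149   0.0783]
wrist 0.61 [ 0.5022 -0.1496] 0.96
10.9
```

View pics/h1scene.png

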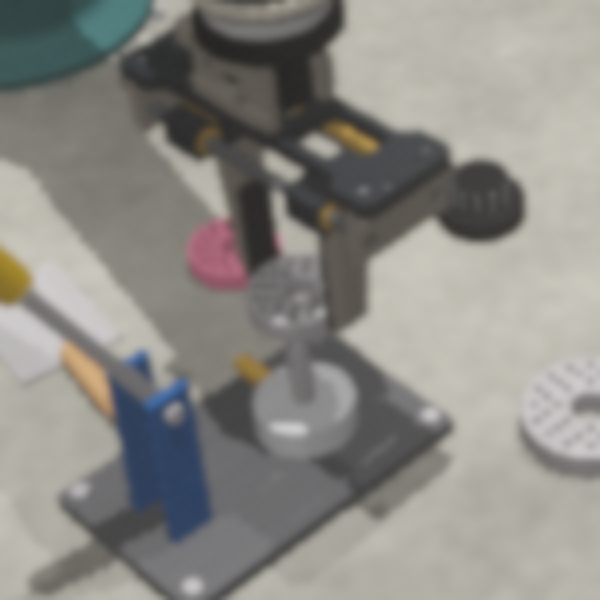

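View pics/h1side.png

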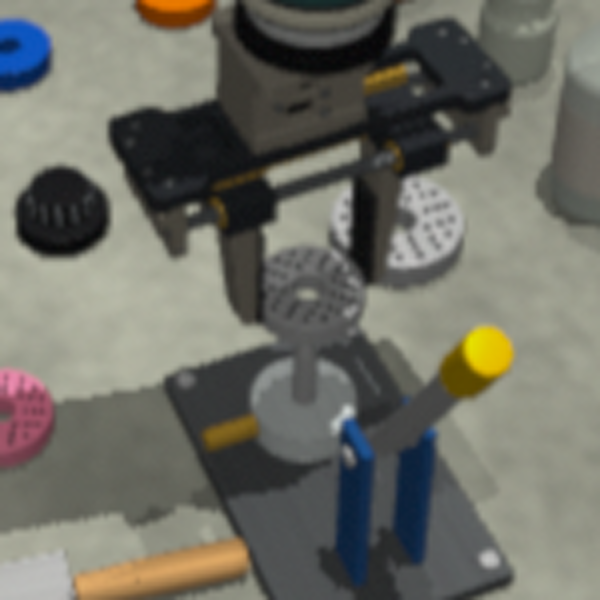

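View pics/h1wrist.png

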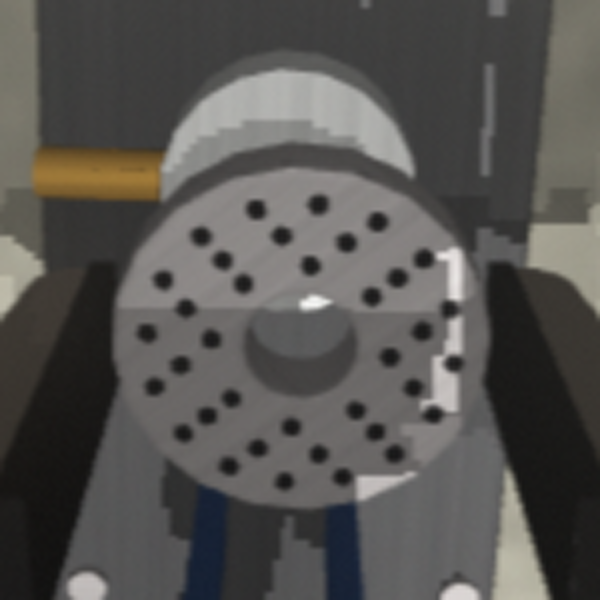

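```bash
python3 - <<'E'
from cyl import *
k=vision.camera("wrist");T=telemetry.sense()["tool_pos"];cv2.imwrite("pics/w7.png",k["color"]);print(T)
cv2.imwrite("pics/w7z.png",cv2.resize(k["color"][174:324,201:351],None,fx=4,fy=4,interpolation=cv2.INTER_CUBIC))
P=lambda u,v:(174+v/4-.4,201+u/4-.4)
for p in [(162,170),(415,172),(290,69),(190,118),(385,118)]: print(np.round(atz(k,P(*p),.032),4))
E
```

```text
[ 0.50266173 -0.14945775  0.07834333]
[ 0.4709 -0.1487  0.032 ]
[ 0.5276 -0.1492  0.032 ]
[ 0.4997 -0.1255  0.032 ]
[ 0.4775 -0.1366  0.032 ]
[ 0.5206 -0.1366  0.032 ]
```

View pics/w7z.png

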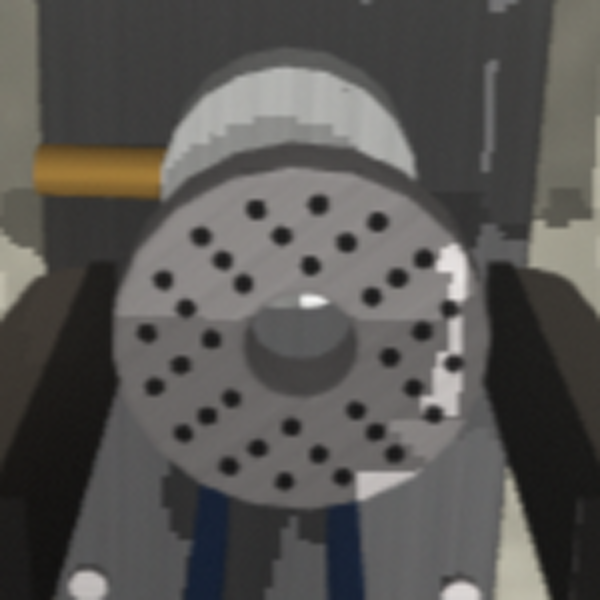

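```bash
python3 - <<'E'
from cyl import *
import pickle
C=pickle.load(open("c0.pkl","rb"))
S=lambda u,v:(225+v/5-.4,100+u/5-.4)
D=lambda u,v:(270+v/4.4-.4,200+u/4.4-.4)
print("tip scene",atz(C["scene"],S(487,172),.076),"side",atz(C["side"],D(486,78),.076))
# seat foot of post: bottom
print("foot scene",atz(C["scene"],S(489,248),.032),"side",atz(C["side"],D(483,147),.032))
zt=.0782+.0216+.014
print("bore side",atz(C["side"],(203+293/4-.4,234+307/4-.4),zt))
print("pedestal in h1side ctr", )
def d(a): return a
# pedestal top ellipse extremes, side s2: left 425, right 543, top 97, bottom 212 -> and scene
for n,P in (("scene",[S(424,248),S(557,243)]),("side",[D(425,150),D(543,148)])):
    print(n,[np.round(atz(C[n],p,.032),4) for p in P])
E
```

```text
tip scene [ 0.50180324 -0.14966479  0.076     ] side [ 0.50222265 -0.15190502  0.076     ]
foot scene [ 0.50169801 -0.15383056  0.032     ] side [ 0.49905562 -0.15689235  0.032     ]
bore side [ 0.50108397 -0.15391517  0.1138    ]
pedestal in h1side ctr
scene [array([ 0.4794, -0.1729,  0.032 ]), array([ 0.5227, -0.1316,  0.032 ])]
side [array([ 0.4722, -0.1467,  0.032 ]), array([ 0.5257, -0.1698,  0.032 ])]
```

arm_command:
  motion: "-0.0015 -0.003 0 0; 0 0 -0.01 0; 0 0 -0.009 0; 0 0 0 0; 0 0 0 0; 0 0 0 0"

```text
clock: 11.55
tool_pos: [0.501, -0.1531, 0.0593]
tool_rot: [0.707, 0.0, 0.0, -0.707]
contact_force: [-0.0, -0.1, -1.5]
width: 0.0588
```

```bash
python3 hov.py support h2 .0216
```

```text
scene origin 183 120 [ 0.5011 -0.1532  0.0594]
scene 0.65 [ 0.4977 -0.1579] 0.67
side origin 211 234 [ 0.5012 -0.1532  0.0595]
side 0.62 [ 0.5045 -0.155 ] 0.91
wrist origin 174 201 [ 0.5011 -0.1532  0.0595]
wrist 0.86 [ 0.5002 -0.1541] 0.95
11.85
```

View pics/h2wrist.png

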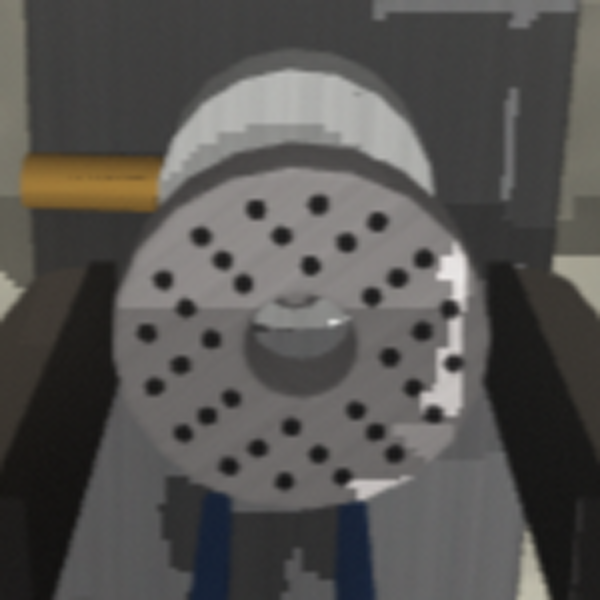

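View pics/h2side.png

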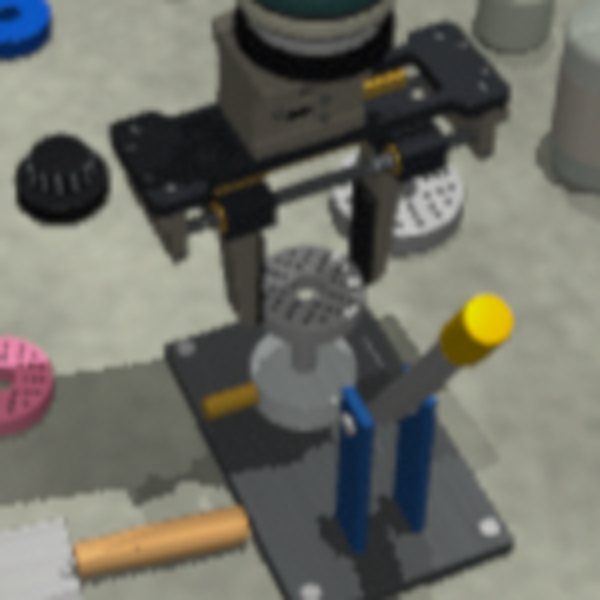

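View pics/h2scene.png

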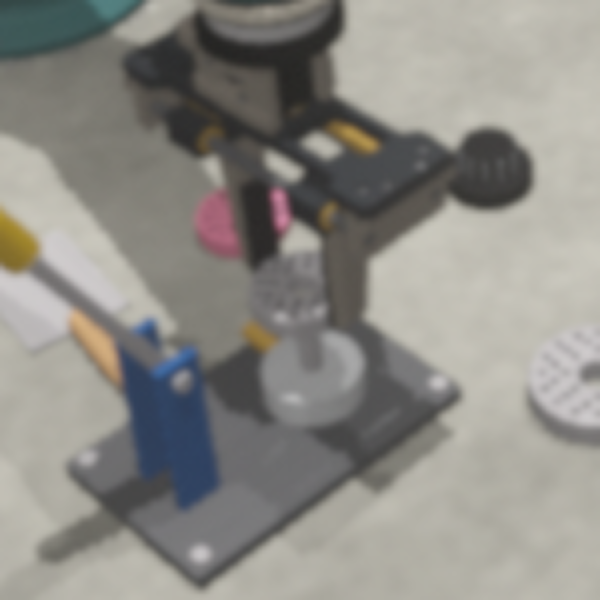

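```bash
python3 - <<'E'
from cyl import *
k=vision.camera("wrist");T=telemetry.sense()["tool_pos"];print(T)
b=k["color"][238:282,254:300];cv2.imwrite("pics/bore.png",cv2.resize(b,None,fx=14,fy=14,interpolation=cv2.INTER_CUBIC))
P=lambda u,v:(174+v/4-.4,201+u/4-.4)
print("tip edge",atz(k,P(297,305),.076))
for y in (-.15,-.152,-.154): print(y,[(np.array(proj(k,(.5,y+e,.076)))-[174,201])*4 for e in (0,-.003)])
zt=T[2]+.0216
print("bore top",atz(k,P(301,343),zt+.014)) 
for p in [(160,190),(435,190),(297,69)]: print(np.round(atz(k,P(*p),.032),4))
for n in ("scene","side"):
    k=vision.camera(n); im=cv2.resize(k["color"],None,fx=6,fy=6,interpolation=cv2.INTER_CUBIC)
    def dr(c,col):
        q=np.array([proj(k,X)[::-1] for X in c]);q=((q+.5)*6).astype(int);cv2.polylines(im,[q],True,col,1)
    dr(circ(.5,-.154,.029,.032),(0,0,255)); dr(circ(.5,-.154,.0065,.07),(0,0,255))
    dr(circ(.5,-.154,.03,zt+.014),(0,255,0));dr(circ(.5,-.154,.03,zt),(0,255,0));dr(circ(.5,-.154,.0085,zt+.014),(0,255,0))
    r,c=proj(k,(.5,-.154,.06));r=int(r*6);c=int(c*6);cv2.imwrite(f"pics/ov_{n}.png",im[r-270:r+270,c-270:c+270])
E
```

```text
[ 0.50103979 -0.1531761   0.05946503]
tip edge [ 0.49963989 -0.15599137  0.076     ]
-0.15 [array([271.54334342, 297.4145646 ]), array([287.56302674, 297.44650623])]
-0.152 [array([282.23874872, 297.43589016]), array([298.16507455, 297.46764565])]
-0.154 [array([292.87177942, 297.45709135]), array([308.70556147, 297.48866231])]
bore top [ 0.50033858 -0.15349791  0.09506503]
[ 0.471  -0.1506  0.032 ]
[ 0.5282 -0.1507  0.032 ]
[ 0.4996 -0.1248  0.032 ]
```

View pics/bore.png

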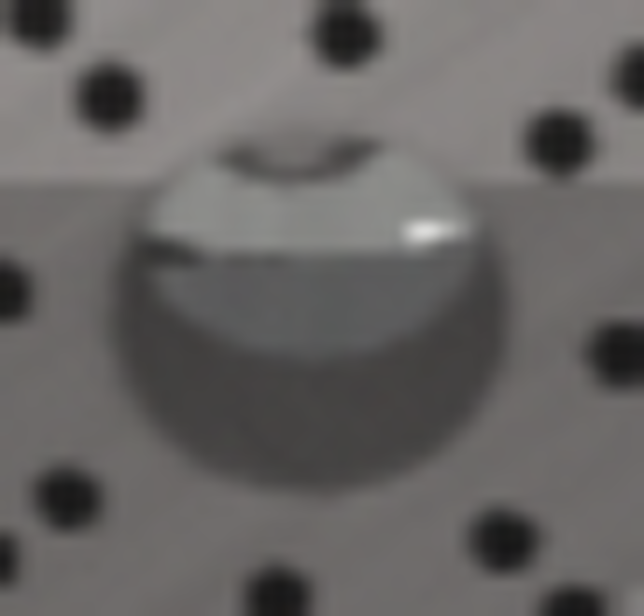

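View pics/ov_scene.png

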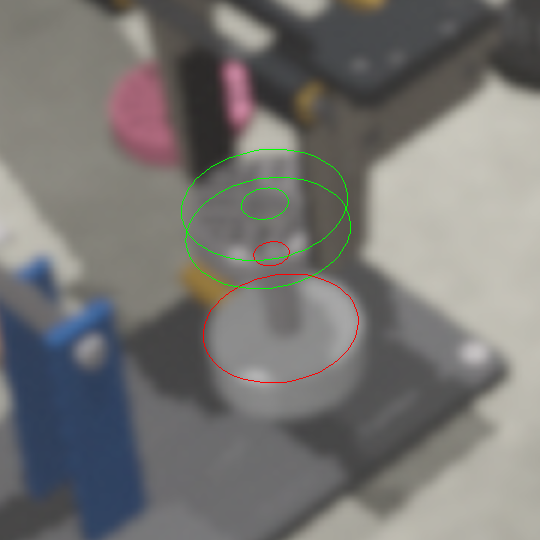

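View pics/ov_side.png

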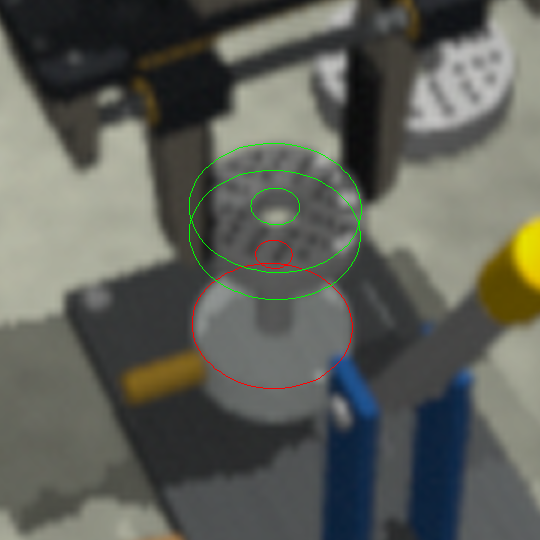

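arm_command:
  motion: "-0.0003 0 -0.008 0; 0 0 -0.008 0; 0 0 -0.006 0; 0 0 0 0"

```text
clock: 12.4
tool_pos: [0.4996, -0.1529, 0.0359]
tool_rot: [-0.707, 0.001, 0.001, 0.707]
contact_force: [0.1, 0.4, -0.9]
width: 0.059
```

```bash
python3 hov.py support h3 .0216
```

```text
scene origin 190 121 [ 0.5    -0.153   0.0365]
scene 0.82 [ 0.4966 -0.1578] 0.66
side origin 218 234 [ 0.5006 -0.1532  0.0372]
side 0.9 [ 0.5027 -0.157 ] 0.77
wrist origin 174 202 [ 0.5009 -0.1532  0.0375]
wrist 0.78 [ 0.4997 -0.1541] 0.95
12.7
```

View pics/h3wrist.png

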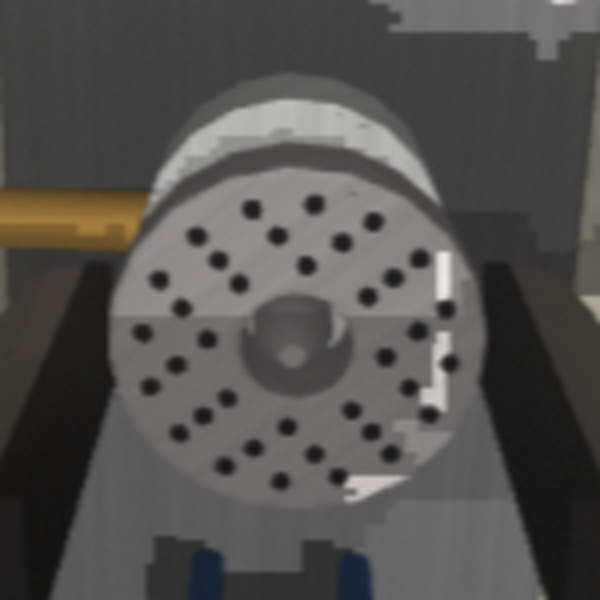

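arm_command:
  motion: "-0.0007 -0.001 0 0; 0 0 -0.01 0; 0 0 -0.009 0; 0 0 -0.005 0; 0 0 0 0; 0 0 0 0"

```text
clock: 13.3
tool_pos: [0.4998, -0.1541, 0.013]
tool_rot: [-0.707, 0.0, 0.0, 0.707]
contact_force: [1.0, -0.2, -1.6]
width: 0.0589
```

arm_command:
  motion: "0 0 -0.002 0; 0 0 -0.001 0; 0 0 0 0"

```text
clock: 13.6
tool_pos: [0.5001, -0.1542, 0.0104]
tool_rot: [0.707, 0.0, 0.0, -0.707]
contact_force: [-0.0, 0.2, -1.0]
width: 0.0587
```

arm_command:
  motion: "0 0 -0.0015 0; 0 0 0 0; 0 0 0 0"

```text
clock: 13.9
tool_pos: [0.5001, -0.1542, 0.0102]
tool_rot: [0.707, 0.0, 0.0, -0.707]
contact_force: [-3.4, 1.1, 10.7]
width: 0.059
```

arm_command:
  motion: "0 0 0 0; 0 0 0 0; 0 0 0 0;0 0 0 0"
  hand: 0.0919

```text
clock: 14.3
tool_pos: [0.4999, -0.1542, 0.0087]
tool_rot: [0.707, -0.0, -0.0, -0.707]
contact_force: [0.3, 0.3, -0.7]
width: 0.0887
```

arm_command:
  motion: "0 0 0.02 0; 0 0 0.04 0; 0 0.02 0.045 0; 0 0.04 0.01 0; 0 0.04 0 0; 0 0 0 0"

```text
clock: 14.9
tool_pos: [0.5002, -0.0482, 0.1245]
tool_rot: [-0.706, -0.003, 0.002, 0.708]
contact_force: [0.1, 0.4, 0.2]
width: 0.0921
```

```bash
cat > pl.py <<'E'
import sys
from cyl import *
tag=sys.argv[1]; X=eval(sys.argv[2]); kinds=eval(sys.argv[3]) if len(sys.argv)>3 else []
print(telemetry.sense()["tool_pos"])
for n in ("scene","side","wrist"):
    k=vision.camera(n);r,c=map(int,proj(k,X));r0,c0=max(r-65,0),max(c-65,0);print(n,r0,c0)
    if r0<400: cv2.imwrite(f"pics/{tag}{n}.png",cv2.resize(k["color"][r0:r0+130,c0:c0+130],None,fx=5,fy=5,interpolation=cv2.INTER_CUBIC))
    for kd,z0,g in kinds:
        for o in vision.outline_of(kd+"_center",n):
            x,a,_=fit(k,o["pixels"],kd,g,z0)
            if np.linalg.norm(x-g)<.03: print(kd,n,round(o["confidence"],2),np.round(x,4),round(a,2)); break
print(telemetry.sense()["clock"])
E
python3 pl.py p1 "(.5,-.154,.05)" "[('support',.032,(.5,-.154)),('spacer',0,(.459,.22)),('cap',0,(.437,.057))]"
```

```text
[ 0.50024403 -0.04822787  0.12447632]
scene 203 131
support scene 0.81 [ 0.501  -0.1537] 0.9
spacer scene 0.85 [0.4581 0.2222] 0.86
cap scene 0.81 [0.4398 0.0579] 0.85
side 231 244
support side 0.85 [ 0.5012 -0.1555] 0.88
spacer side 0.77 [0.4588 0.2181] 0.86
cap side 0.73 [0.4358 0.0536] 0.81
wrist 229 212
cap wrist 0.82 [0.4351 0.0577] 0.96
15.5
```

View pics/p1scene.png

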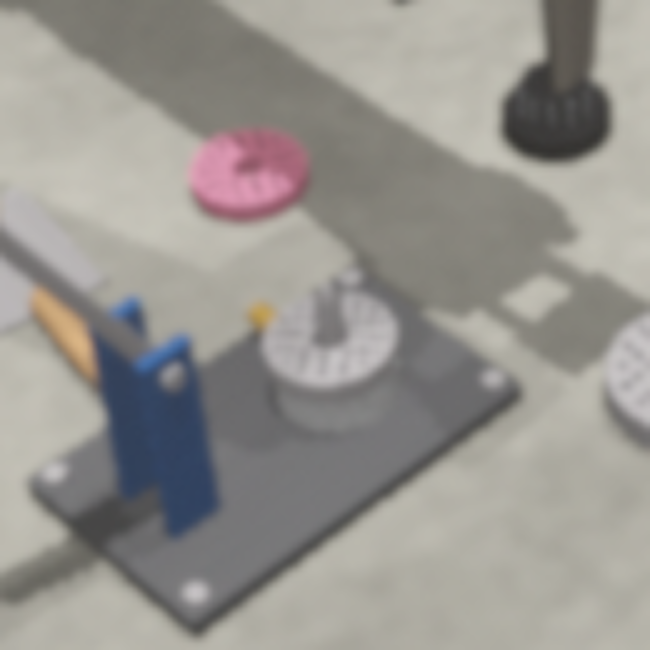

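View pics/p1side.png

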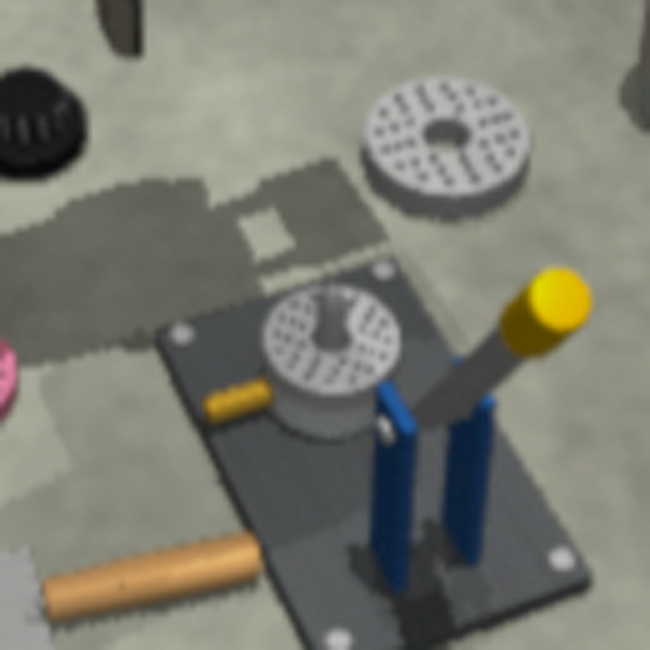

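arm_command:
  motion: "-0.006 0.045 0 0; -0.007 0.048 0 0; -0.007 0.048 0 0; -0.007 0.048 0 0; -0.007 0.045 -0.02 0; -0.0075 0.04 -0.04 0; 0 0 0 0; 0 0 0 0; 0 0 0 0"

```text
clock: 16.4
tool_pos: [0.4602, 0.2138, 0.0693]
tool_rot: [0.707, -0.0, 0.001, -0.707]
contact_force: [0.1, -0.6, -0.9]
width: 0.0918
```

```bash
python3 w.py spacer w8
```

```text
[0.4602 0.2138 0.0693] [ 1.    -0.002  0.001] 16.4 0.09176786501194491
```

```bash
python3 w.py spacer w8; python3 w.py spare w8b 2>/dev/null| head -3
```

```text
[0.4606 0.2136 0.0697] [ 1.    -0.003  0.002] 16.5 0.09168508165001862
[210. 270.] 0.87 [0.4561 0.2193] 1.0 d [-0.0045  0.0057]
[0.4604 0.2139 0.0696] [ 1.    -0.002  0.002] 16.6 0.0917635513083454
```

View pics/w8.png

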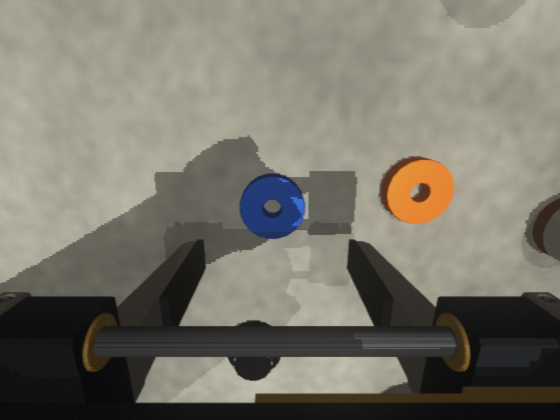

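arm_command:
  motion: "-0.0035 0.0055 -0.03 0; 0 0 -0.035 0; 0 0 -0.02 0; 0 0 -0.0045 0; 0 0 0 0; 0 0 0 0; 0 0 0 0"

```text
clock: 17.4
tool_pos: [0.4569, 0.2208, -0.0195]
tool_rot: [-0.707, -0.001, -0.001, 0.707]
contact_force: [-0.2, 0.1, -0.1]
width: 0.0918
```

arm_command:
  motion: "0 0 0 0; 0 0 0 0; 0 0 0 0; 0 0 0 0; 0 0 0 0; 0 0 0 0"
  hand: 0.05

```text
clock: 18.0
tool_pos: [0.456, 0.2204, -0.0206]
tool_rot: [-0.707, -0.0, -0.0, 0.707]
contact_force: [-0.4, 0.0, 2.1]
width: 0.0583
```

arm_command:
  motion: "0 0 0.02 0; 0 0 0.04 0; 0.006 -0.04 0.045 0; 0.006 -0.048 0.01 0; 0.006 -0.048 0 0; 0.006 -0.048 0 0; 0 0 0 0; 0 0 0 0"

```text
clock: 18.8
tool_pos: [0.4786, 0.0423, 0.0863]
tool_rot: [0.707, -0.001, 0.001, -0.707]
contact_force: [-0.0, 1.5, -0.4]
width: 0.0584
```

```bash
python3 w.py spacer w9 0.116
```

```text
[0.4786 0.0423 0.0863] [ 1.    -0.003 -0.   ] 18.8 0.05843519831943038
[261. 275.] 0.84 [0.4777 0.046 ] 0.87 d [-0.001   0.0037]
```

View pics/w9.png

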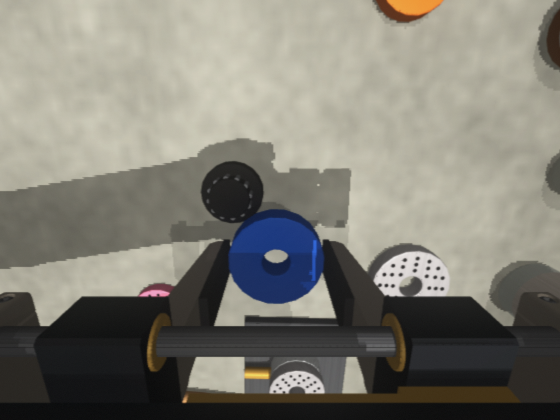

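arm_command:
  motion: "0.005 -0.047 0 0; 0.005 -0.048 0 0; 0.005 -0.048 -0.01 0; 0.005 -0.048 -0.01 0; 0 0 -0.008 0; 0 0 0 0; 0 0 0 0; 0 0 0 0"

```text
clock: 19.7
tool_pos: [0.4994, -0.1452, 0.0587]
tool_rot: [-0.707, -0.002, 0.001, 0.707]
contact_force: [-0.7, 0.1, -0.8]
width: 0.0587
```

```bash
python3 hov.py spacer h4 .0206
```

```text
scene origin 181 122 [ 0.4994 -0.1455  0.0589]
scene 0.84 [ 0.4955 -0.1492] 0.67
side origin 209 232 [ 0.4993 -0.1463  0.0589]
side 0.88 [ 0.502  -0.1492] 0.81
wrist origin 174 201 [ 0.4991 -0.147   0.0588]
wrist 0.72 [ 0.4982 -0.1476] 0.97
20.0
```

View pics/h4wrist.png

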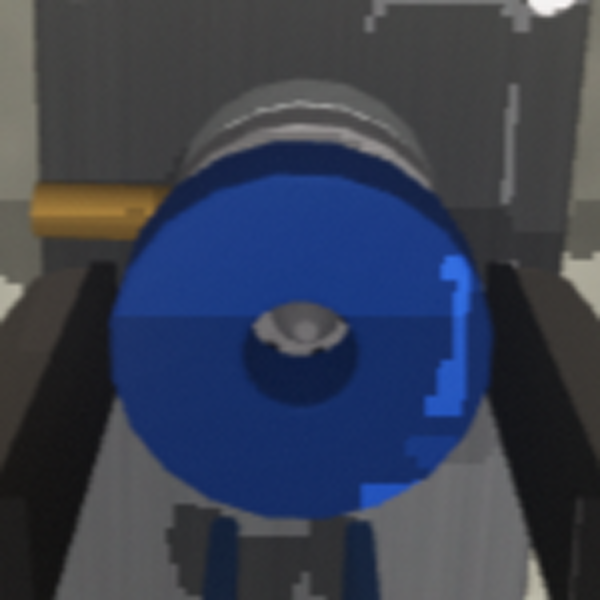

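arm_command:
  motion: "0.0007 0 0 0; 0 0 0 0; 0 0 0 0; 0 0 0 0"

```text
clock: 20.4
tool_pos: [0.4994, -0.1477, 0.0584]
tool_rot: [0.707, -0.0, 0.0, -0.707]
contact_force: [-0.4, -0.7, -0.1]
width: 0.0587
```

arm_command:
  motion: "0.0005 -0.0065 0.002 0; 0 0 0 0; 0 0 0 0; 0 0 0 0"

```text
clock: 20.8
tool_pos: [0.4999, -0.1542, 0.0604]
tool_rot: [-0.707, 0.0, -0.0, 0.707]
contact_force: [0.4, -0.7, -0.3]
width: 0.0592
```

arm_command:
  motion: "0 0 -0.01 0; 0 0 -0.01 0; 0 0 0 0; 0 0 0 0"

```text
clock: 21.2
tool_pos: [0.4995, -0.154, 0.0397]
tool_rot: [-0.707, 0.0, 0.001, 0.707]
contact_force: [0.4, -0.5, -0.9]
width: 0.0587
```

```bash
python3 hov.py spacer h5 .0206
```

```text
scene origin 189 120 [ 0.4999 -0.154   0.0401]
scene 0.72 [ 0.4964 -0.1598] 0.62
side origin 218 234 [ 0.5002 -0.1542  0.0406]
side 0.78 [ 0.5017 -0.1572] 0.77
wrist origin 173 201 [ 0.5003 -0.1542  0.0407]
wrist 0.81 [ 0.4994 -0.155 ] 0.97
21.5
```

View pics/h5wrist.png

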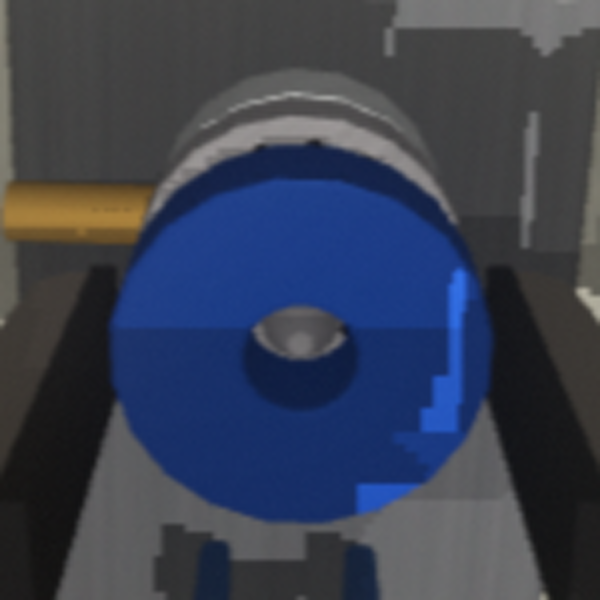

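arm_command:
  motion: "0 0 -0.008 0; 0 0 -0.006 0; 0 0 -0.001 0; 0 0 0 0; 0 0 0 0"

```text
clock: 22.0
tool_pos: [0.4998, -0.1541, 0.0253]
tool_rot: [-0.707, 0.0, 0.0, 0.707]
contact_force: [-1.5, 0.2, 2.9]
width: 0.0586
```

arm_command:
  motion: "0 0 -0.0015 0; 0 0 0 0; 0 0 0 0"

```text
clock: 22.3
tool_pos: [0.4998, -0.1541, 0.0251]
tool_rot: [0.707, -0.0, -0.0, -0.707]
contact_force: [-4.2, 0.9, 14.9]
width: 0.0586
```

arm_command:
  motion: "0 0 0 0; 0 0 0 0; 0 0 0 0;0 0 0 0"
  hand: 0.0919

```text
clock: 22.7
tool_pos: [0.4998, -0.1541, 0.0236]
tool_rot: [-0.707, 0.0, 0.0, 0.707]
contact_force: [0.6, -0.7, 0.1]
width: 0.0883
```

arm_command:
  motion: "0 0 0.02 0; 0 0 0.04 0; 0 0 0.04 0; -0.015 0.045 0 0; -0.015 0.045 0 0; -0.015 0.045 0 0; -0.012 0.045 0 0; -0.006 0.031 0 0; 0 0 -0.03 0; 0 0 0 0; 0 0 0 0; 0 0 0 0"

```text
clock: 23.9
tool_pos: [0.4377, 0.0562, 0.0946]
tool_rot: [0.707, -0.0, 0.001, -0.707]
contact_force: [-0.9, -0.1, 0.4]
width: 0.0922
```

```bash
python3 pl.py p2 "(.5,-.154,.05)" "[('spacer',.046,(.5,-.154))]"; python3 w.py cap w10
```

```text
[0.43769764 0.05615269 0.09459136]
scene 203 131
spacer scene 0.94 [ 0.5006 -0.1536] 0.9
side 231 244
spacer side 0.82 [ 0.5001 -0.1571] 0.88
wrist 332 268
spacer wrist 0.68 [ 0.4955 -0.1305] 0.24
24.2
[0.4373 0.0566 0.0943] [ 1.    -0.001  0.001] 24.2 0.09212437874676893
[204. 273.] 0.83 [0.4351 0.0572] 0.92 d [-0.0022  0.0006]
[366. 314.] 0.56 [ 0.498  -0.1618] 1.57 d [ 0.0607 -0.2184]
```

View pics/p2side.png

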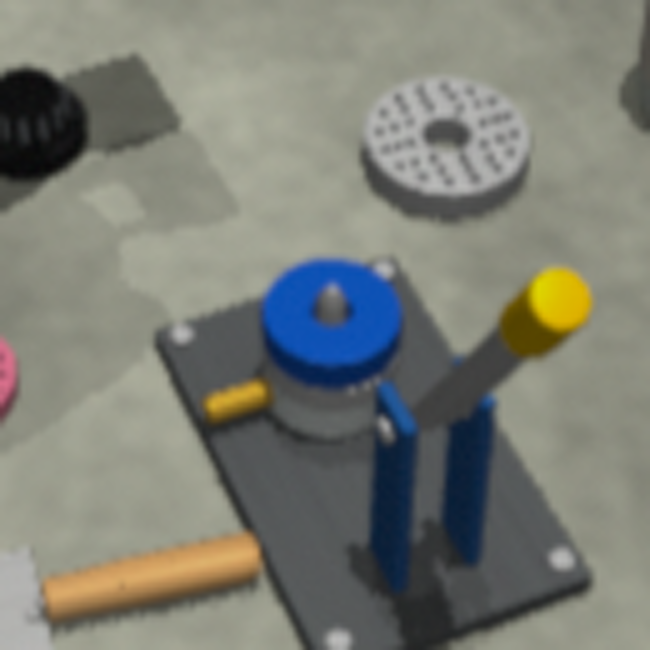

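View pics/w10.png

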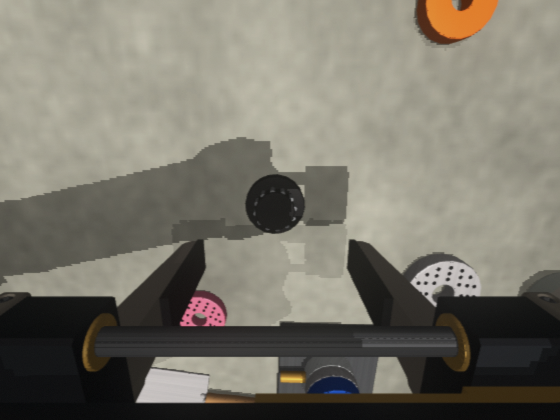

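arm_command:
  motion: "-0.001 0.0005 -0.035 0; 0 0 -0.035 0; 0 0 -0.02 0; 0 0 -0.005 0; 0 0 -0.004 0; 0 0 0 0; 0 0 0 0; 0 0 0 0"

```text
clock: 25.1
tool_pos: [0.4368, 0.0575, -0.0042]
tool_rot: [-0.707, -0.001, -0.001, 0.707]
contact_force: [0.4, 0.0, -0.4]
width: 0.0921
```

arm_command:
  motion: "0 0 0 0; 0 0 0 0; 0 0 0 0; 0 0 0 0; 0 0 0 0; 0 0 0 0;0 0 0 0; 0 0 0 0"
  hand: 0.028

```text
clock: 25.9
tool_pos: [0.436, 0.0573, -0.0051]
tool_rot: [0.707, -0.0, 0.0, -0.707]
contact_force: [0.1, -0.1, -0.2]
width: 0.0368
```

arm_command:
  motion: "0 0 0.02 0; 0 0 0.04 0; 0 0 0.045 0; 0.01 -0.03 0 0; 0 0 0 0; 0 0 0 0; 0 0 0 0"

```text
clock: 26.6
tool_pos: [0.445, 0.0278, 0.0992]
tool_rot: [-0.707, 0.0, 0.001, 0.707]
contact_force: [0.3, 0.6, -1.3]
width: 0.0369
```

```bash
python3 w.py cap w11 0.105
```

```text
[0.445  0.0278 0.0992] [ 1.     0.    -0.002] 26.6 0.036942789551177996
[243. 275.] 0.71 [0.4442 0.0278] 0.92 d [-0.0008 -0.0001]
```

View pics/w11.png

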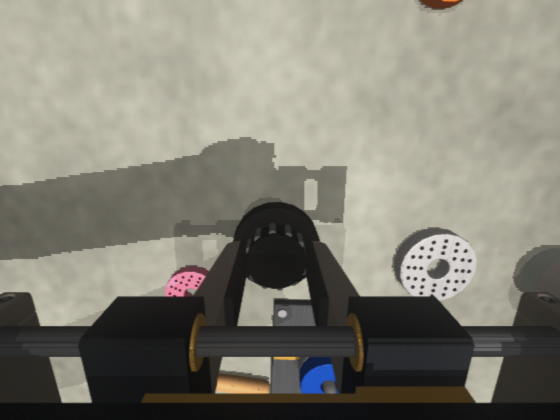

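arm_command:
  motion: "0.011 -0.0365 0 0; 0.011 -0.0365 0 0; 0.011 -0.0365 0 0; 0.011 -0.0365 0 0; 0.011 -0.0365 0 0; 0 0 0 0; 0 0 0 0; 0 0 0 0; 0 0 0 0; 0 0 0 0"

```text
clock: 27.7
tool_pos: [0.5009, -0.1539, 0.0999]
tool_rot: [-0.707, -0.001, 0.001, 0.707]
contact_force: [0.2, 0.2, -1.9]
width: 0.0369
```

```bash
python3 hov.py cap h6 .0051
```

```text
scene origin 175 118 [ 0.501  -0.1542  0.1   ]
scene 0.81 [ 0.5021 -0.1548] 0.85
side origin 203 235 [ 0.501  -0.1547  0.1001]
side 0.79 [ 0.5027 -0.1573] 0.8
wrist origin 164 201 [ 0.501  -0.1549  0.1   ]
wrist 0.71 [ 0.5002 -0.1547] 0.93
28.0
```

View pics/h6wrist.png

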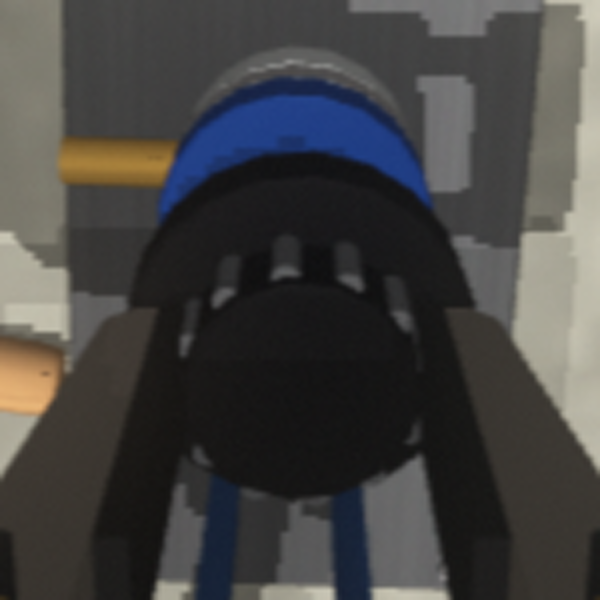

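View pics/h6side.png

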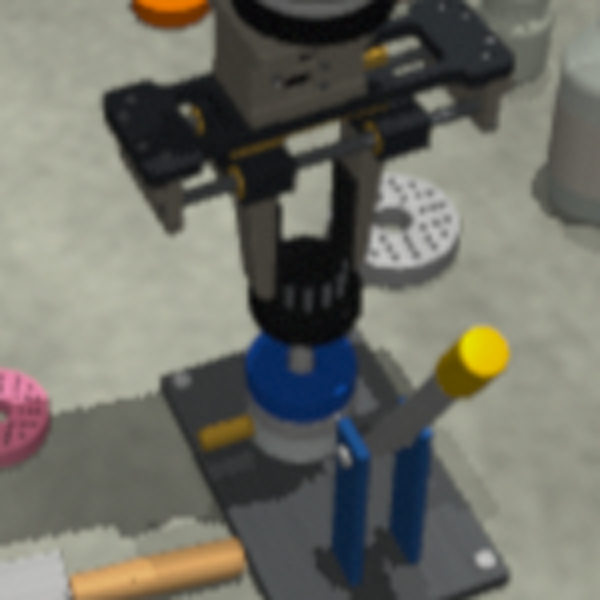

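View pics/h6scene.png

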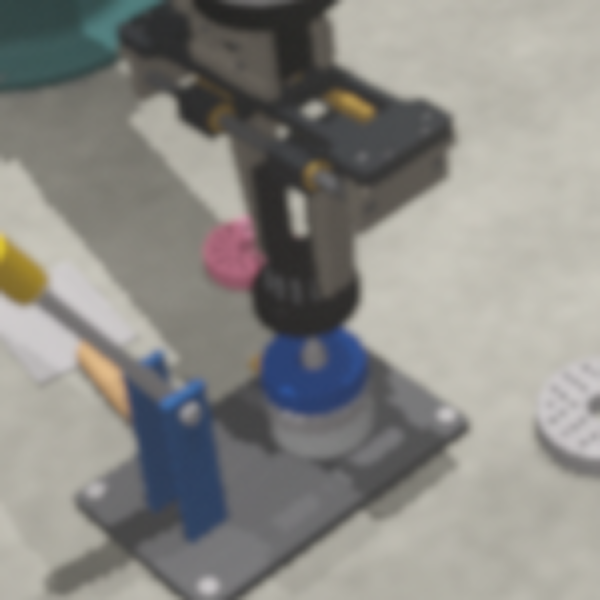

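arm_command:
  motion: "-0.0013 0.0003 0 0; 0 0 -0.012 0; 0 0 -0.012 0; 0 0 -0.005 0; 0 0 -0.004 0; 0 0 0 0; 0 0 0 0"

```text
clock: 28.7
tool_pos: [0.4998, -0.1549, 0.0669]
tool_rot: [0.707, 0.0, 0.0, -0.707]
contact_force: [-0.4, -0.8, -1.7]
width: 0.0367
```

arm_command:
  motion: "0 0 -0.004 0; 0 0 -0.003 0; 0 0 -0.001 0; 0 0 0 0; 0 0 0 0"

```text
clock: 29.2
tool_pos: [0.4998, -0.1549, 0.0589]
tool_rot: [0.707, 0.0, 0.0, -0.707]
contact_force: [0.1, 0.4, -1.6]
width: 0.0366
```

arm_command:
  motion: "0 0 -0.0015 0; 0 0 0 0; 0 0 0 0"

```text
clock: 29.5
tool_pos: [0.4998, -0.1549, 0.0588]
tool_rot: [0.707, 0.0, 0.0, -0.707]
contact_force: [-4.2, 2.0, 11.3]
width: 0.0367
```

arm_command:
  motion: "0 0 0 0; 0 0 0 0; 0 0 0 0;0 0 0 0"
  hand: 0.075

```text
clock: 29.9
tool_pos: [0.4997, -0.1549, 0.0573]
tool_rot: [0.707, -0.0, 0.0, -0.707]
contact_force: [0.0, 0.5, 0.0]
width: 0.0663
```

arm_command:
  motion: "0 0 0.02 0; 0 0 0.04 0; 0 0 0.04 0; 0 0 0.04 0;0 0 0.04 0; 0 0 0.02 0; 0 0 0 0; 0 0 0 0"

```text
clock: 30.7
tool_pos: [0.4994, -0.1548, 0.2569]
tool_rot: [-0.707, 0.0, 0.0, 0.707]
contact_force: [-0.9, -0.9, -0.7]
width: 0.0749
```

```bash
python3 pl.py p3 "(.495,-.20,.11)" "[('cap',.064,(.5,-.154))]"
```

```text
[ 0.49935039 -0.15479928  0.25686541]
scene 193 110
cap scene 0.66 [ 0.5016 -0.1541] 0.91
side 228 252
cap side 0.85 [ 0.5007 -0.1565] 0.89
wrist 160 208
cap wrist 0.88 [ 0.4982 -0.1554] 0.95
31.0
```

View pics/p3side.png

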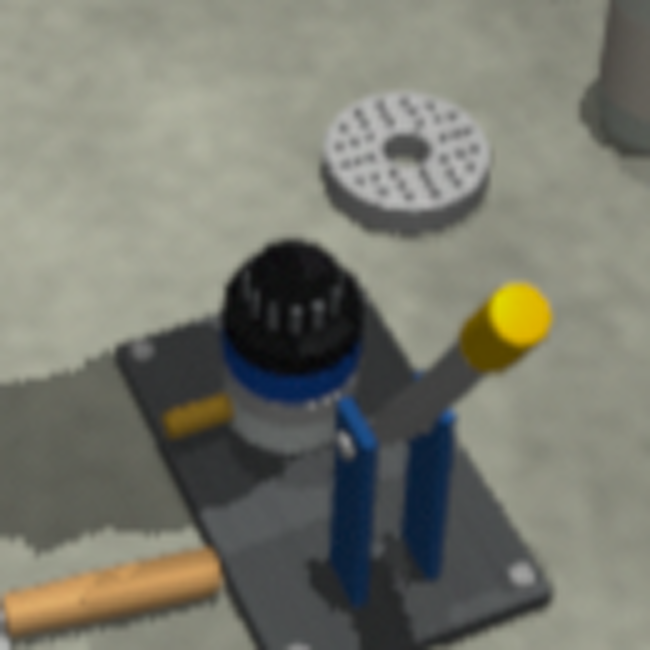

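View pics/p3scene.png

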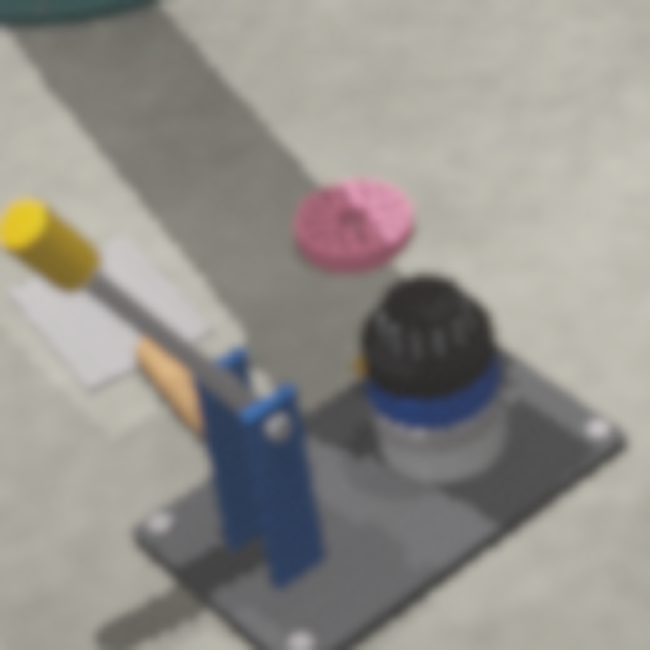

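arm_command:
  motion: "0 0 0.015 0; -0.001 -0.04 0 0; -0.001 -0.04 0 0; -0.001 -0.04 0 0; -0.001 -0.04 0 0; 0 -0.04 0 0; 0 -0.01 0 0; 0 0 0 0; 0 0 0 0; 0 0 0 0"
  hand: 0

```text
clock: 32.0
tool_pos: [0.4964, -0.3627, 0.2724]
tool_rot: [-0.707, -0.001, 0.001, 0.707]
contact_force: [0.4, 0.0, 0.6]
width: 0.0004
```

arm_command:
  motion: "0 0 -0.03 0; 0 0 -0.03 0; 0 0 -0.008 0; 0 0 0 0; 0 0 0 0"

```text
clock: 32.5
tool_pos: [0.4967, -0.3647, 0.2059]
tool_rot: [0.707, 0.001, 0.0, -0.707]
contact_force: [0.8, 0.4, 1.3]
width: 0.0002
```

```bash
python3 pl.py p4 "(.495,-.33,.2)"
```

```text
[ 0.49668131 -0.36472788  0.20586643]
scene 193 50
side 247 290
wrist 123 209
32.65
```

View pics/p4side.png

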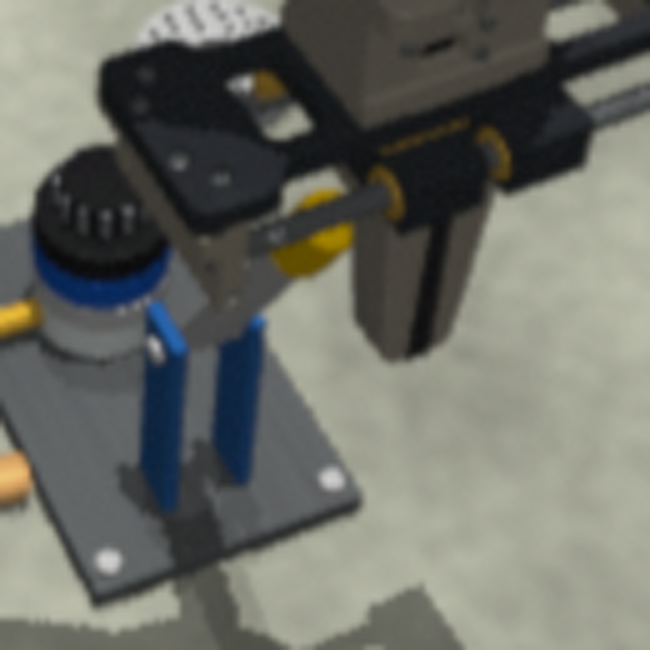

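View pics/p4scene.png

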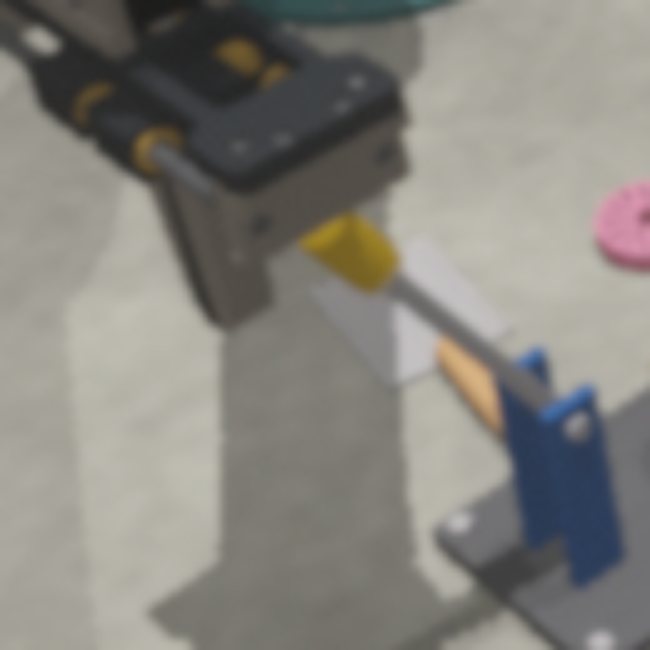

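arm_command:
  motion: "0 0.018 0 0; 0 0.019 0 0; 0 0.019 0 0; 0 0.019 0 0; 0 0.02 0 0; 0 0 0 0"

```text
clock: 33.25
tool_pos: [0.4965, -0.2658, 0.2052]
tool_rot: [-0.707, -0.002, 0.001, 0.708]
contact_force: [0.3, 0.2, 1.0]
width: 0.0003
```

arm_command:
  motion: "0 0.015 0 0; 0 0.015 0 0; 0.001 0.015 0 0; 0.001 0.015 0 0; 0 0.013 0 0; 0 0 0 0"

```text
clock: 33.85
tool_pos: [0.498, -0.1941, 0.2044]
tool_rot: [-0.707, -0.001, 0.001, 0.707]
contact_force: [0.2, 0.6, 0.4]
width: 0.0002
```

```bash
python3 pl.py p5 "(.495,-.2,.18)"
```

```text
[ 0.49802947 -0.19409804  0.20443478]
scene 167 106
side 204 253
wrist 164 208
34.0
```

View pics/p5side.png

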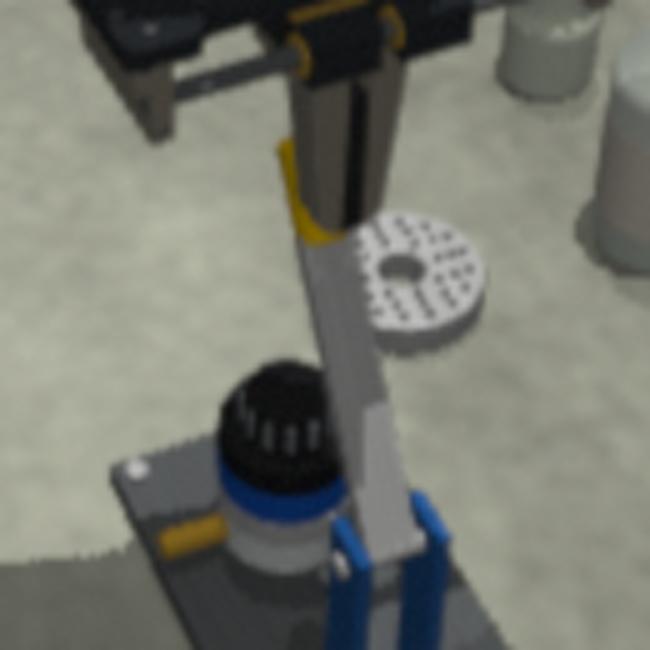

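View pics/p5scene.png

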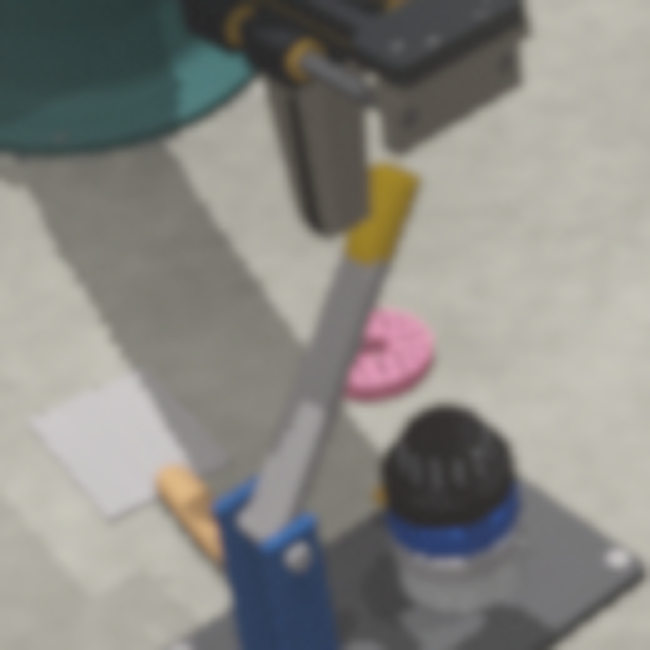

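arm_command:
  motion: "0 0.008 -0.003 0; 0 0.008 -0.004 0; 0 0.008 -0.004 0; 0 0.007 -0.005 0; 0 0.007 -0.006 0; 0 0.006 -0.007 0; 0 0.006 -0.008 0; 0 0 0 0; 0 0 0 0"

```text
clock: 34.9
tool_pos: [0.4976, -0.1469, 0.1672]
tool_rot: [0.707, -0.0, -0.0, -0.707]
contact_force: [-0.4, -0.1, -0.1]
width: 0.0006
```

```bash
python3 pl.py p6 "(.495,-.15,.15)"
```

```text
[ 0.49762589 -0.14687042  0.16720503]
scene 167 126
side 198 242
wrist 166 208
35.05
```

View pics/p6scene.png

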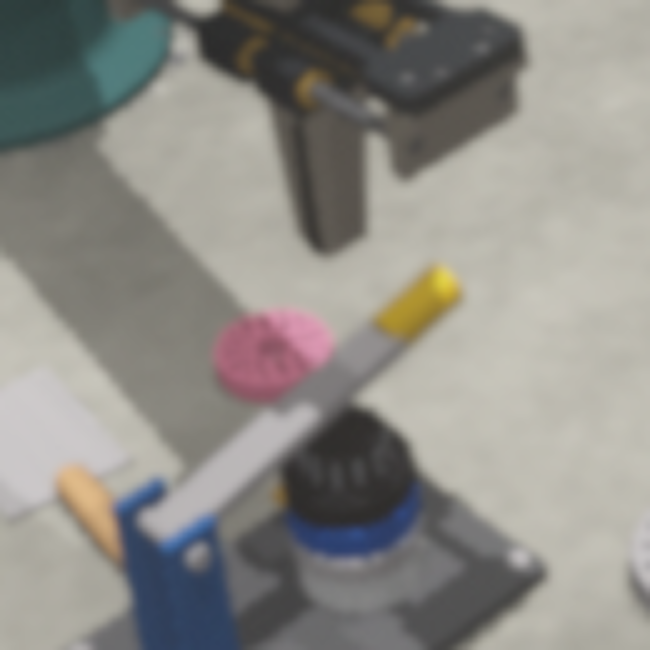

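arm_command:
  motion: "0 0 0.03 0; 0 0 0.03 0; 0 0.03 0.02 0; 0 0.04 0 0; 0 0.04 0 0; 0 0 0 0; 0 0 0 0"

```text
clock: 35.75
tool_pos: [0.4979, -0.0367, 0.2478]
tool_rot: [0.707, 0.001, -0.0, -0.707]
contact_force: [0.3, 0.3, 0.2]
width: 0.0002
```

```bash
python3 pl.py p7 "(.495,-.15,.1)"; python3 - <<'E'
from cyl import *
c=vision.camera("wrist");cv2.imwrite("pics/w12.png",c["color"])
E
```

```text
[ 0.49785521 -0.03668626  0.24777892]
scene 184 128
side 215 241
wrist 205 209
35.9
```

View pics/p7scene.png

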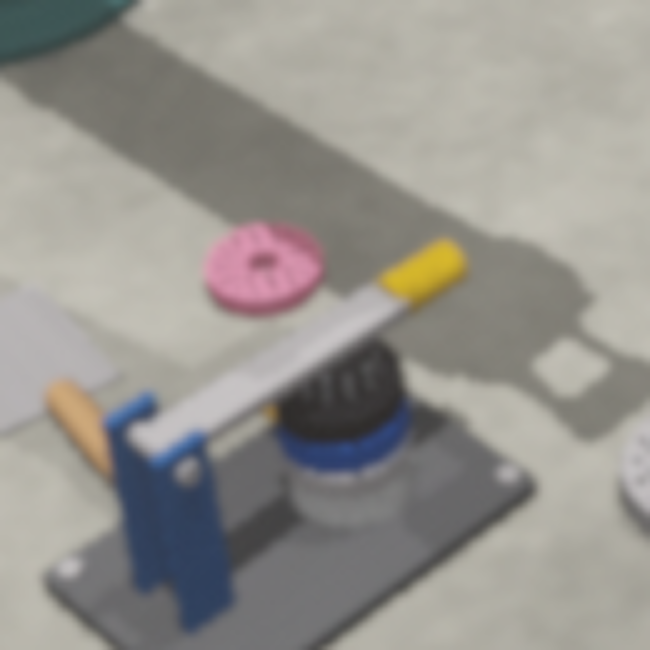

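View pics/p7side.png

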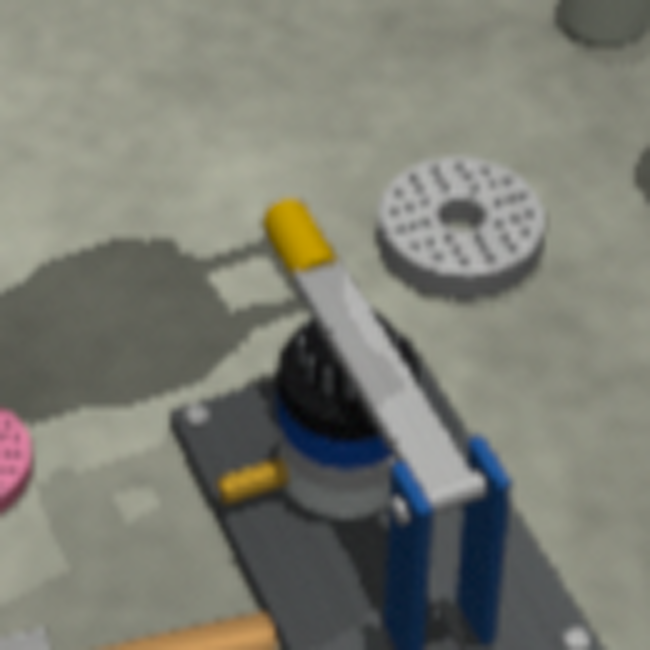

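```bash
python3 - <<'E'
from cyl import *
k=vision.camera("scene");o=[x for x in vision.search_frame("bar_handle","scene")];print([(np.round(x["centre"],1),x["confidence"]) for x in o])
d=vision.camera("side");o=[x for x in vision.search_frame("bar_handle","side")];print([(np.round(x["centre"],1),x["confidence"]) for x in o])
for c,n,z in((k,"scene",1),(d,"side",2)):
    print(n,[ (t,np.round(proj(c,(.4998-.0373*.095+.0373*.145*np.cos(t),-.154-.095+.145*np.cos(t),.103+.145*np.sin(t))),1)) for t in (0,.1,.2,.4)])
    cv2.imwrite(f"pics/z{n}.png",cv2.resize(c["color"][215:315,150:310] if n=="scene" else c["color"][240:340,250:360],None,fx=5,fy=5,interpolation=cv2.INTER_CUBIC))
    hsv=cv2.cvtColor(c["color"],cv2.COLOR_BGR2HSV);m=cv2.inRange(hsv,(20,150,90),(32,255,255));nn,l,s,ce=cv2.connectedComponentsWithStats(m);print([(s[i],ce[i][::-1]) for i in range(1,nn) if s[i][4]>40])
print(tri([ray(k,(184+54.4-.4,213-.4)),ray(d,(262-.4,301-.4))]),telemetry.sense()["clock"])
E
```

```text
[(array([255.5, 192.1]), 0.75), (array([294.6, 313.4]), 0.46)]
[(array([287.7, 315. ]), 0.94)]
scene [(0, array([239.5, 211.1])), (0.1, array([234.8, 210.3])), (0.2, array([230.3, 209.1])), (0.4, array([222.3, 205.1]))]
[(array([205, 233,  16,  12, 109], dtype=int32), array([238.22018349, 212.8440367 ]))]
side [(0, array([263.7, 300.2])), (0.1, array([259.2, 300.4])), (0.2, array([255. , 300.8])), (0.4, array([248.1, 302.6]))]
[(array([294, 255,  14,  14, 126], dtype=int32), array([261.79365079, 299.76984127])), (array([285, 307,  13,   8,  61], dtype=int32), array([310.6557377 , 290.85245902])), (array([516, 352,  20,  12, 113], dtype=int32), array([357.00884956, 525.55752212]))]
(array([ 0.50376311, -0.10120309,  0.10645953]), [np.float64(0.0003510753451233018), np.float64(0.000351075345123368)]) 36.15
```

View pics/zscene.png

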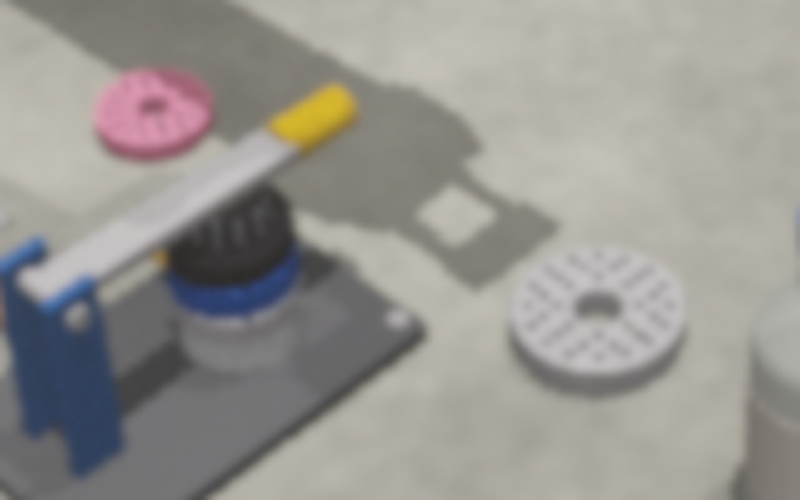

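arm_command:
  motion: "0.002 -0.034 -0.02 0; 0.002 -0.034 -0.03 0; 0 0 -0.04 0; 0 0 -0.04 0; 0 0 -0.02 0; 0 0 0 0; 0 0 0 0; 0 0 0 0"

```text
clock: 36.95
tool_pos: [0.503, -0.1051, 0.099]
tool_rot: [0.707, 0.001, 0.001, -0.707]
contact_force: [0.2, -0.5, 0.0]
width: 0.0004
```

arm_command:
  motion: "0 0 -0.002 0; 0 0 -0.002 0; 0 0 0 0; 0 0 0 0"

```text
clock: 37.35
tool_pos: [0.5018, -0.1048, 0.0937]
tool_rot: [0.707, 0.0, 0.0, -0.707]
contact_force: [0.2, 0.9, 0.1]
width: 0.0001
```

arm_command:
  motion: "0 0 -0.002 0; 0 0 0 0; 0 0 0 0"

```text
clock: 37.65
tool_pos: [0.5016, -0.1048, 0.0913]
tool_rot: [-0.707, 0.0, 0.0, 0.707]
contact_force: [-0.2, -0.3, -0.3]
width: 0.0003
```

arm_command:
  motion: "0 0 -0.0015 0; 0 0 0 0; 0 0 0 0"

```text
clock: 37.95
tool_pos: [0.5016, -0.1048, 0.0899]
tool_rot: [-0.707, 0.0, 0.0, 0.707]
contact_force: [0.6, 0.0, -0.2]
width: 0.0005
```

arm_command:
  motion: "0 0 -0.0015 0; 0 0 0 0; 0 0 0 0"

```text
clock: 38.25
tool_pos: [0.5017, -0.1048, 0.0884]
tool_rot: [0.707, -0.0, -0.0, -0.707]
contact_force: [-0.2, -0.6, 0.5]
width: 0.0006
```

arm_command:
  motion: "0 0 -0.0015 0; 0 0 0 0; 0 0 0 0"

```text
clock: 38.55
tool_pos: [0.5017, -0.1049, 0.0869]
tool_rot: [-0.707, 0.0, -0.0, 0.707]
contact_force: [0.1, -0.6, 0.9]
width: 0.0001
```

arm_command:
  motion: "0 0 -0.0015 0; 0 0 0 0; 0 0 0 0"

```text
clock: 38.85
tool_pos: [0.5017, -0.1049, 0.0854]
tool_rot: [0.707, -0.0, 0.0, -0.707]
contact_force: [0.8, -0.0, 0.1]
width: 0.0001
```

```bash
python3 pl.py p8 "(.5,-.12,.11)"
```

```text
[ 0.50165547 -0.10485834  0.08537745]
scene 175 140
side 201 237
wrist 206 209
39.0
```

View pics/p8scene.png

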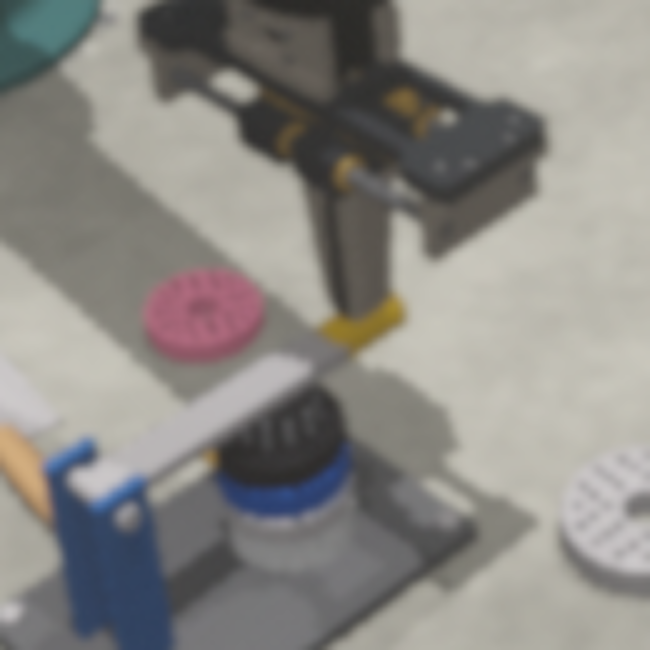

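View pics/p8side.png

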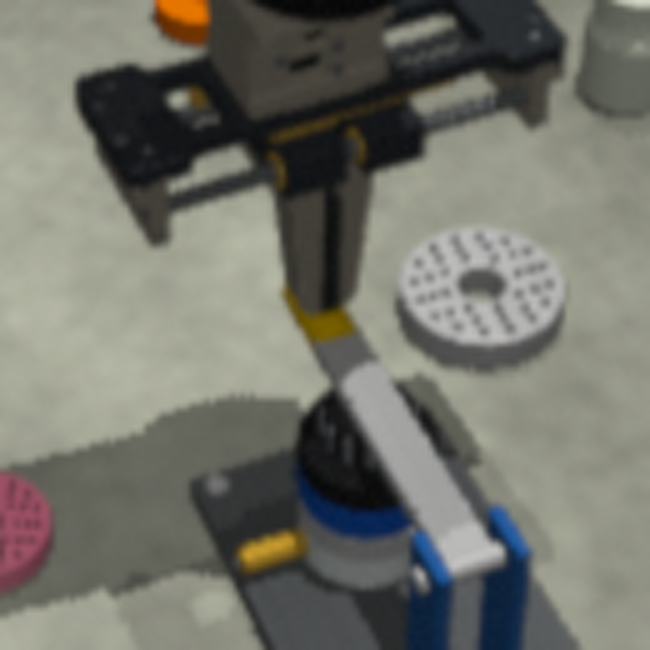

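arm_command:
  motion: "0 0 -0.001 0; 0 0 0 0"

```text
clock: 39.2
tool_pos: [0.5019, -0.1049, 0.085]
tool_rot: [0.707, 0.0, 0.0, -0.707]
contact_force: [-1.5, -0.2, 5.4]
width: 0.0003
```

arm_command:
  motion: "0 0 -0.001 0; 0 0 0 0"

```text
clock: 39.4
tool_pos: [0.5019, -0.1049, 0.0849]
tool_rot: [0.707, 0.0, 0.0, -0.707]
contact_force: [-3.9, 0.4, 13.5]
width: 0.0003
```

arm_command:
  motion: "0 0 -0.001 0; 0 0 0 0"

```text
clock: 39.6
tool_pos: [0.5019, -0.1049, 0.0847]
tool_rot: [0.707, 0.0, 0.0, -0.707]
contact_force: [-7.5, 1.3, 20.2]
width: 0.0007
```

arm_command:
  motion: "0 0 0.01 0; 0 0 0.04 0; 0 0 0.04 0; 0 0.04 0.04 0; 0 0.045 0 0; 0 0.045 0 0; 0 0 0 0; 0 0 0 0; 0 0 0 0"

```text
clock: 40.5
tool_pos: [0.5016, 0.0192, 0.2076]
tool_rot: [0.707, -0.001, 0.0, -0.707]
contact_force: [-0.1, -0.8, -0.2]
width: 0.001
```

```bash
python3 pl.py p9 "(.5,-.15,.09)" "[('cap',.064,(.5,-.154)),('spacer',.046,(.5,-.154))]"; python3 - <<'E'
from cyl import *
k=vision.camera("scene");d=vision.camera("side")
r=[]
for c in (k,d):
    hsv=cv2.cvtColor(c["color"],cv2.COLOR_BGR2HSV);m=cv2.inRange(hsv,(20,130,60),(34,255,255));nn,l,s,ce=cv2.connectedComponentsWithStats(m)
    e=proj(c,(.502,-.104,.103));i=min(range(1,nn),key=lambda i:np.hypot(*(ce[i][::-1]-e)));print(s[i],ce[i][::-1],e);r.append(ray(c,ce[i][::-1]))
print(tri(r),telemetry.sense()["contact_force"],telemetry.sense()["clock"])
E
```

```text
[0.50162848 0.01917069 0.20762555]
scene 189 130
cap scene 0.64 [ 0.5101 -0.1572] 0.59
spacer scene 0.5 [ 0.5171 -0.1651] 0.33
side 217 243
cap side 0.73 [ 0.4867 -0.1589] 0.4
wrist 257 210
40.95
[205 232  16  13 116] [238.02586207 213.02586207] (np.float64(239.5959148795546), np.float64(211.187966554595))
[294 254  14  15 134] [261.43283582 299.89552239] (np.float64(263.66728165819137), np.float64(300.34530731072596))
(array([ 0.50313022, -0.09925676,  0.10509295]), [np.float64(7.293807853524539e-05), np.float64(7.293807853529658e-05)]) [0.07643778 0.03195051 0.07995414] 41.05
```

View pics/p9scene.png

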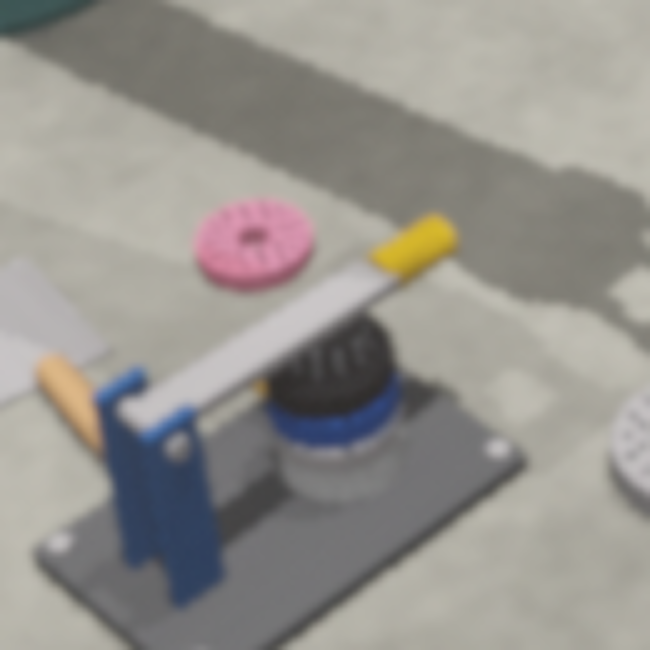

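View pics/p9side.png

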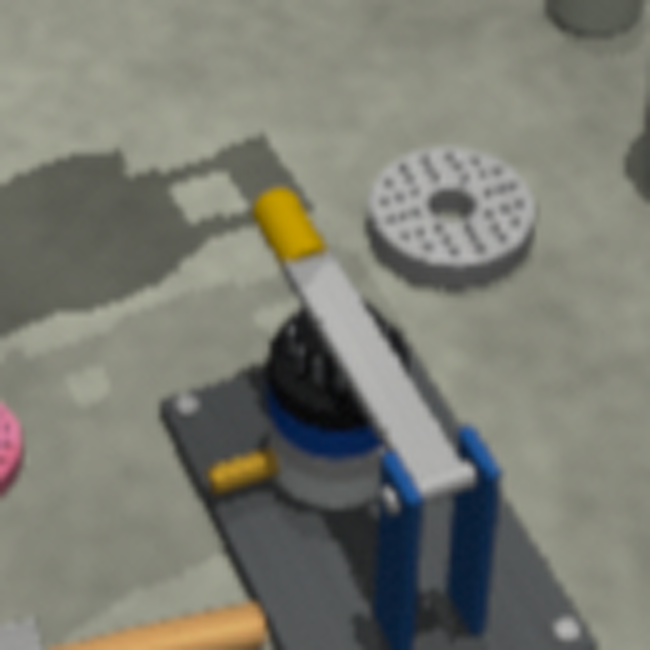

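```bash
python3 -c "
from h import *
print(robot.sign_off())"
```

```text
the job is handed in; nothing more can be done
None
```

The stand is built and the job is handed in, at about 41 s on the robot's clock. The smaller steel support disc, the blue spacer and the black cap went on the post in that order. I then pushed the bar over from behind its handle, let it sink onto the cap, and pressed it lightly to check.

**Last checks**
- **Seating:** each part met firm contact at about its expected seated height. In the side view the stack is flush and upright. Camera positions for the parts agreed with the post axis to about 1–3 mm, which is the calibration scatter.
- **Bar:** pressing on the handle met stiff contact, with force rising to 20 N for about 0.3 mm of movement. The handle triangulated at 0.105 m high against 0.103 m when level, or about 0.014 rad. An earlier reading from marked pixels gave 0.1065 m, or about 0.024 rad. Both are inside the 0.03 rad limit, but the second not by much.
- **Other items:** I did not touch the orange ring or the lab ware. I did not measure their positions again at the end.
- **Robot:** it was clear of everything and read no contact force at hand-in.

**What failed or disagreed**
- **First grasp missed:** the fingertips really sit about 25 mm above the stated tool point, so the fingers closed above the disc. I found this with the two fixed cameras and went lower. Nothing was moved.
- **Fixed cameras disagreed:** the scene and side cameras differed by 3–4 mm in y. I averaged them and relied on the wrist view for the fits.
- **Final fits unusable:** the last outline fits of the cap and spacer were no use because the bar hid part of them. Their positions come from views taken before the bar came down.

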